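# Set out the service kit on the workshop bench

### The arm

A 6-joint arm with a two-finger parallel gripper is mounted at the origin on the work surface. World frame = base frame: x ahead of the robot, y to its left, z up, the work surface at z = 0. Lengths are in m, angles in degrees, forces in N, time in s.
With the tool pointing down it reaches from about 0.275 to 0.85 m from the base axis. Payload 19 kg.
Tool frame: the origin (TCP) lies midway between the tips of the shut fingers; the grasp point (between the pads) lies 19 mm behind it; z points along the fingers, y is the direction in which the jaws open and shut (so a half turn about z gives the same grasp; the last joint's range is limited). The gripper opens to 85 mm and grips with 20 to 120 N. Pads are 22 mm wide; open, the fingers measure 114 mm over their backs; the gripper's body (76 mm by 85 mm) begins 54 mm behind the grasp point. The pads swing forward as they close: fully open they stand 13 mm farther back than shut.
Start: joints at [-78.037, 8.623, 82.357, -0, 89.026, -7.678], TCP at [0.193, -0.542, 0.231] pointing down, gripper open.
Joint ranges: [-160.23, 160.23], [-39.13, 120.54], [6.94, 153.29], [-79.49, 259.48], [9.18, 160.14], [-161.06, 161.06]. Speed limits (degrees/s): [108.29, 108.29, 127.2, 172.46, 172.46, 172.46].

### API

Orientations are given as [roll, pitch, yaw] about the fixed x, y, z axes, in that order (R = Rz(yaw) Ry(pitch) Rx(roll)).
In Python, from bench import manip gives the robot as it stands. The module is installed in compiled form; this text tells all that it offers.
- The arm moves only by the tool drive_tool, never from a script. Its argument "steps" is a list of rows, each a list of 2 entries, a list of its own where there are three numbers: the shift along the tool's x, y, z in units of 25 mm (1.0 is 25 mm), then the turn, a rotation vector about the tool's x, y, z in units of 5 degrees (1.0 is 5 degrees). In form: [[[dx, dy, dz], [ax, ay, az]], ...]. A call has 1 to 8 rows; each row shifts and turns the commanded pose from where the row before left it, along the tool's axes as they then stand; what a row does not reach is not made up. A row lasts 1/12 s, in which the tool goes at most 41.7 mm and 7.16 degrees, less where a joint would pass 70% of its speed; a pose out of reach is approached as far as the arm can. A call is refused whole if a number of a shift passes 1 or a number of a turn 1, either way. A call with a gripper value outside its range is refused whole. "fingers" is the closure in counts, from 0 (fully open) to 255 (shut), set as the call begins (left out, the last holds). The fingers move at their own pace and stop on an object; the grip force is fixed at half the most. Time passes only in rows, so rows that do not move let the fingers close. It gives the time, the measured TCP pose, the force and the opening at its end, in the units of the state.
- manip.get_state(): the state, without advancing time (a new reading comes with each control period).
- manip.grab_frame(name): name is "scene" or "top" or "wrist"; returns a dict with "pixels" (400x640x3 uint8, red, green, blue), "fx", "fy", "cx", "cy" (pixels), "world_to_cam" (4x4, takes a point from world to camera coordinates). Camera axes: x right, y up, looking along -z (the intrinsics and any distortion apply to the point x, -y, -z); pixel columns grow to the right and rows downward; lengths in m; the calibration is good to about 2 mm. A picture is of the moment at which its call begins. There is no depth.
- manip.sign_off(): hands the job in, once; it reports no verdict.
The state is a dict: "time": time; "q": joint angles; "qvel": joint speeds; "tau": joint torques, N m; "eef_pos": TCP position; "orientation": TCP orientation; "contact_force": force on the tool from outside, world axes, zero at the start; "moment": the same for the moment, N m; "gripper_width": opening from 0.0 (shut) to 1.0 (fully open).
Only numpy, scipy, OpenCV 4.12 (cv2) and the standard library are available. Lean on these libraries where they do the work, as an engineer would, in place of code of your own. Each camera call takes 0.05 s, during which the arm holds its last target. There are 200 camera calls.

### The job

Set out the service kit: stack the three grey parts cases one at a time on the wooden skid, largest first, each squarely centred on what is under it with the long sides in line. Stand the can upright on the bench between the skid and the tote, close beside the middle of the skid's long edge with a gap of about 25 mm, and lay the tape roll flat on the bench in front of the tote (on the robot's side), opposite the middle of its wall with a gap of about 30 mm. Leave the flask, screwdriver and hammer where they are.

Things in the scene. Friction and masses are not known exactly. Their poses are not given: they have to be found in the camera images.
- case_large: Largest of three closed grey plastic parts cases (plain boxes with a flat lid), 124 long (own x) x 64 wide (own y) x 40 mm high, about 0.3 kg, loose, lying flat on the bench. Origin: centre of its underside; z up. Which of the places nearer the robot it starts in varies.
- case_medium: Middle grey parts case, 94 long (x) x 46 wide (y) x 34 mm high, about 0.16 kg, loose, flat on the bench. Origin: centre of its underside; z up.
- case_small: Smallest grey parts case, 66 long (x) x 30 wide (y) x 28 mm high, about 0.07 kg, loose, flat on the bench. Origin: centre of its underside; z up.
- can: Steel can with a pale paper band, round, 58 mm diameter (60 over its rims), 80 mm high, about 0.25 kg, loose, standing upright. Origin: centre of its underside; z up along its axis.
- tape_roll: Silver-grey roll of tape with a cardboard core, rigid, 60 mm outside diameter, 36 mm hole, 30 mm high as it lies flat, about 0.09 kg, loose. Origin: centre of its underside; z up along its axis.
- skid: Low slatted wooden skid, 160 long (own x, pointing roughly away from the robot) x 110 wide (own y) x 22 mm high, fixed to the bench. Origin: centre of its underside, so its deck is 22 mm above it. Its long edges lie 55 mm either side of the origin along y. It stands left or right, with the tote on the other side.
- tote: Open grey plastic tote with some bolts in it, 90 deep (own x, pointing roughly away from the robot) x 130 wide (own y) x 60 mm high, fixed to the bench. Origin: centre of its underside; its front wall, facing the robot, is 45 mm from the origin towards own -x. The tape roll belongs in front of this wall.
- flask: White drinks flask with a black cap, 68 mm diameter, 200 mm high, standing upright at the far left. Bystander, to be left alone. Origin: centre of its underside.
- screwdriver: Screwdriver, 190 mm long, lying crosswise at the far edge of the work area. Bystander, to be left alone. Origin on its underside, handle towards own -x.
- hammer: Hammer, 270 mm long, lying at the right. Bystander, to be left alone. Origin on its underside, handle towards own -x.
Mind the look-alikes: they are no part of the job. What is shaped like the case_medium but blue or yellow is not meant.

How it is judged:
By the outcome, as a careful person would: the job done as asked, in the order asked, and still so for the second after the job is handed in, with the robot touching nothing.
It also fails if it takes over 131 s, if anything falls off the work surface, if the arm or the gripper's body presses on something with over 40 N, if the wrist force passes 120 N, or if a joint passes its speed limit or range.

## Working session

There is one attempt and no reset: what is moved stays moved. The work goes in short steps, Python scripts to look and compute and a tool call to move; the robot and the scene stay as the last step left them, time stands still between calls to the robot, and variables do not carry over. Pictures are saved under pics/ and viewed, about 12 in all and at most 16, crops included, and the job is handed in when it is done.

Besides the shell and the picture viewer there is one more tool, called after ">>>" by a JSON object that holds its "method" and its "body", one argument or row to a line. drive_tool: Moves the arm, as the interface text tells. Its arguments: {"type":"object","properties":{"steps":{"type":"array","items":{"type":"array"}},"fingers":{"type":"number"}},"required":["steps"]}

```bash
mkdir -p pics; ls; cat > h.py <<'E'
import numpy as np, cv2
from bench import manip
def grab(n,save=None):
    f=manip.grab_frame(n); im=np.ascontiguousarray(f["pixels"][:,:,::-1])
    if save: cv2.imwrite(f"pics/{save}.png",im)
    return f,im
def ray(f,uv,z):
    T=np.array(f["world_to_cam"]);R=T[:3,:3];c=-R.T@T[:3,3]
    uv=np.atleast_2d(uv).astype(float)
    d=np.c_[(uv[:,0]-f["cx"])/f["fx"],-(uv[:,1]-f["cy"])/f["fy"],-np.ones(len(uv))]@R
    return c+d*((z-c[2])/d[:,2])[:,None]
def proj(f,P):
    T=np.array(f["world_to_cam"]);p=np.atleast_2d(P)@T[:3,:3].T+T[:3,3]
    return np.c_[f["cx"]+f["fx"]*p[:,0]/-p[:,2],f["cy"]-f["fy"]*p[:,1]/-p[:,2]]
E
python3 - <<'E'
from h import *
s=manip.get_state();print(s)
for n in("top","scene"):
    f,im=grab(n,n+"0");T=np.array(f["world_to_cam"]);print(n,{k:f[k] for k in f if k not in("pixels","world_to_cam")},-T[:3,:3].T@T[:3,3],T[:3,:3].round(3))
E
```

```text
pics
{'time': 0.0, 'q': array([-7.80376906e+01,  8.65028678e+00,  8.23909503e+01,  4.80652828e-04,
        8.90236561e+01, -7.67605694e+00]), 'qvel': array([-0.0874469 ,  0.05373782, -0.00562428,  0.04814286,  0.03867794,
       -0.02178329]), 'tau': array([-4.83721924e-04, -7.13061905e+01, -5.70867205e+01, -3.04582372e-04,
        9.07694368e-03, -1.36770169e-05]), 'eef_pos': array([ 0.19320032, -0.54133778,  0.2306999 ]), 'orientation': array([-1.79935753e+02, -9.14417981e-03,  1.96383528e+01]), 'contact_force': array([-0.48569393, -0.35177939,  1.00580998]), 'moment': array([ 0.01759825,  0.02021505, -0.05346589]), 'gripper_width': 1.0004435127129094}
top {'fx': 470.5646355063758, 'fy': 470.5646355063758, 'cx': 315.9960038797325, 'cy': 207.37265010760655} [ 0.28341995 -0.02684536  1.57352786] [[ 0.018 -1.    -0.007]
 [ 0.991  0.017  0.136]
 [-0.136 -0.009  0.991]]
scene {'fx': 434.9840550124353, 'fy': 434.9840550124353, 'cx': 318.10280591386174, 'cy': 198.56334302454118} [1.04391087 0.60173334 0.8126459 ] [[-0.737  0.676  0.021]
 [-0.441 -0.504  0.742]
 [ 0.512  0.538  0.67 ]]
```

View pics/top0.png

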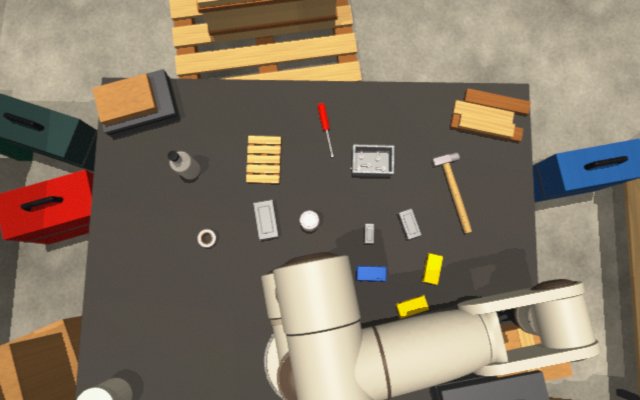

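View pics/scene0.png

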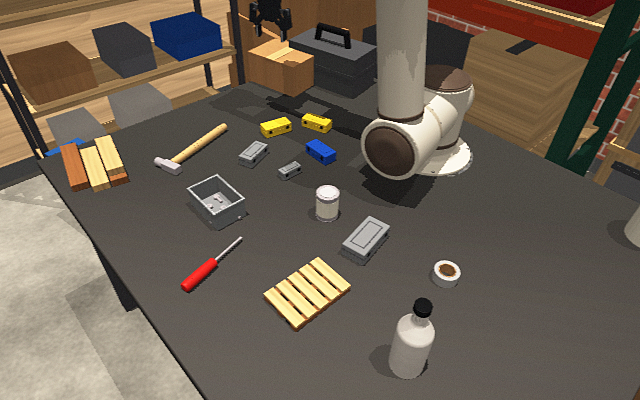

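```bash
cat > m.py <<'E'
from h import *
def blobs(f,im,hts,thr=95):
    m=(im.max(2)>thr).astype(np.uint8)
    out={}
    n,l,st,c=cv2.connectedComponentsWithStats(m)
    for k,((u,v),z) in hts.items():
        y0,x0=max(int(v)-12,0),max(int(u)-12,0)
        ids=l[y0:int(v)+12,x0:int(u)+12];ids=ids[ids>0]
        i=np.bincount(ids).argmax()
        cs,_=cv2.findContours((l==i).astype(np.uint8),cv2.RETR_EXTERNAL,cv2.CHAIN_APPROX_NONE)
        cn=max(cs,key=cv2.contourArea)[:,0,:]
        P=ray(f,cn,z)
        (c0,c1),(w,h),a=cv2.minAreaRect((P[:,:2]*1000).astype(np.float32))
        px=1.45/470*1000*.93
        if w<h:a+=90;
        a=(a+90)%180-90
        out[k]=(c0,c1,max(w,h)+px,min(w,h)+px,a,cn)
    return out
E
python3 - <<'E'
from m import *
f,im=grab("top")
H={"skid":((263,160),.022),"tote":((373,160),.06),"large":((265,220),.04),"medium":((410,223),.034),"small":((369,233),.028),"can":((309,220),.08),"tape":((206,239),.03)}
b=blobs(f,im,H)
o=im.copy()
for k,v in b.items():
    print(k,np.round(v[:5],1)); cv2.drawContours(o,[v[5]],-1,(0,0,255) ,1)
a=cv2.resize(im[120:300,190:450],None,fx=3,fy=3,interpolation=cv2.INTER_CUBIC)
c=cv2.resize(o[120:260,190:450],None,fx=3,fy=3,interpolation=0)
cv2.imwrite("pics/crop1.png",a[:, :]);cv2.imwrite("pics/crop2.png",c)
E
```

```text
skid [ 6.596e+02  1.701e+02  1.699e+02  1.210e+02 -3.000e-01]
tote [ 657.6 -194.9  147.4  102.4   88.9]
large [452.3 153.2 130.7  69.5  11.1]
medium [ 447.6 -320.8   99.2   51.9   19.6]
small [ 4.139e+02 -1.900e+02  6.890e+01  3.250e+01  2.000e-01]
can [449.3   8.6  68.9  67.2  27.6]
tape [389.6 345.9  65.7  65.4 -89. ]
```

View pics/crop2.png

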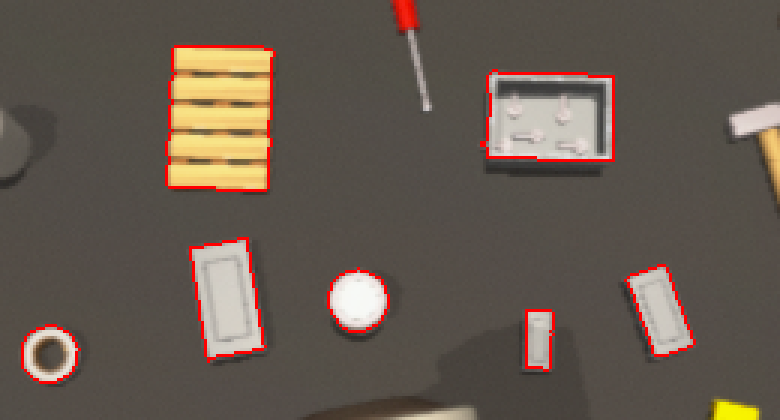

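Candidates (top view): grey boxes at (265,220), (410,223) and (369,233) have the large, medium and small footprints: 131x70, 99x52 and 69x33 mm, each about 5 mm oversize from the mask. The blue box (371,273) and yellow boxes (432,268), (412,306) are look-alikes. The crop confirms that the three grey ones are meant. The skid is at (263,160), the tote at (373,160), the can at (309,220) and the tape at (206,239). First I'll move above the large case.

>>> {"method": "drive_tool", "body": {
  "steps": [
    [[0.4, -0.5, 0], [0, 0, 0]],
    [[0.8, -0.94, 0], [0, 0, 0]],
    [[0.8, -0.94, 0], [0, 0, 0]],
    [[0.8, -0.94, 0], [0, 0, 0]],
    [[0.8, -0.94, 0], [0, 0, 0]],
    [[0.8, -0.94, 0], [0, 0, 0]],
    [[0.8, -0.94, 0], [0, 0, 0]],
    [[0.8, -0.94, 0], [0, 0, 0]]
  ],
  "fingers": 0
}}

```text
time: 0.82
eef_pos: [0.2752, -0.3229, 0.2311]
orientation: [-180.0, -0.0, 19.6]
contact_force: [1.1, 0.4, 0.1]
gripper_width: 0.998
```

>>> {"method": "drive_tool", "body": {
  "steps": [
    [[0.8, -0.94, 0], [0, 0, 0]],
    [[0.8, -0.94, 0], [0, 0, 0]],
    [[0.8, -0.94, 0], [0, 0, 0]],
    [[0.8, -0.94, 0], [0, 0, 0]],
    [[0.8, -0.94, 0], [0, 0, 0]],
    [[0.8, -0.94, 0], [0, 0, 0]],
    [[0.8, -0.94, 0], [0, 0, 0]],
    [[0.8, -0.94, 0], [0, 0, 0]]
  ]
}}

```text
time: 1.48
eef_pos: [0.3626, -0.092, 0.2314]
orientation: [180.0, -0.0, 19.6]
contact_force: [0.5, -1.3, 0.7]
gripper_width: 1.001
```

>>> {"method": "drive_tool", "body": {
  "steps": [
    [[0.8, -0.94, 0], [0, 0, 0]],
    [[0.8, -0.94, 0], [0, 0, 0]],
    [[0.8, -0.94, 0], [0, 0, 0]],
    [[0.8, -0.94, 0], [0, 0, 0]],
    [[0.8, -0.94, 0], [0, 0, 0]],
    [[0.8, -0.94, 0], [0, 0, 0]],
    [[0.8, -0.94, 0], [0, 0, 0]],
    [[0.8, -0.94, 0], [0, 0, 0.7]]
  ]
}}

```text
time: 2.15
eef_pos: [0.4501, 0.139, 0.2312]
orientation: [-180.0, 0.0, 16.2]
contact_force: [0.1, -0.9, 1.0]
gripper_width: 1.0
```

>>> {"method": "drive_tool", "body": {
  "steps": [
    [[0.3, -0.3, 0], [0, 0, 1]],
    [[0, 0, 0], [0, 0, 0]],
    [[0, 0, 0], [0, 0, 0]],
    [[0, 0, 0], [0, 0, 0]]
  ]
}}

```text
time: 2.48
eef_pos: [0.4549, 0.1461, 0.2312]
orientation: [180.0, 0.0, 11.3]
contact_force: [0.8, -0.9, 0.9]
gripper_width: 0.998
```

```bash
python3 - <<'E'
from h import *
f,im=grab("wrist","w1");T=np.array(f["world_to_cam"]);print(f["fx"],f["cx"],f["cy"],-T[:3,:3].T@T[:3,3],T[:3,:3].round(3))
print(proj(f,[[.452,.153,.04],[.66,.17,.022]]))
f,im=grab("top","top1")
E
```

```text
300.9026025280935 319.0265901076726 202.46789115307325 [0.53222081 0.16185819 0.3734638 ] [[ 0.195 -0.981 -0.   ]
 [ 0.932  0.185 -0.313]
 [ 0.307  0.061  0.95 ]]
[[312.95120181 177.80211857]
 [336.29959353 -33.46698466]]
```

View pics/w1.png

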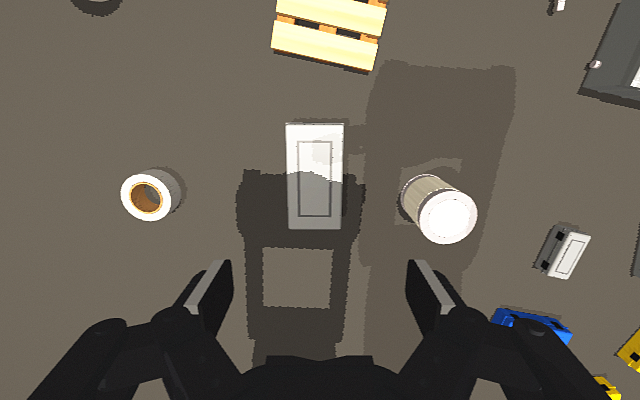

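The wrist view shows the large case lid with corners at about (286,123), (343,123), (341,229) and (288,229), square to the tool. The can is at right (446,216) and the tape at left (148,196).

```bash
cat >> h.py <<'E'
def case(f,corners,z):
    """corners order: far-left,far-right,near-right,near-left ; returns centre, sizes, yaw"""
    P=ray(f,corners,z)[:,:2]; a=(P[0]+P[1]-P[2]-P[3])/2; b=(P[0]+P[3]-P[1]-P[2])/2
    return P.mean(0).round(4),np.linalg.norm(a).round(4),np.linalg.norm(b).round(4),np.degrees(np.arctan2(a[1],a[0])).round(1)
def plan(x,y,z,yaw):
    s=manip.get_state();p=s["eef_pos"];w=np.radians(s["orientation"][2]);d=np.array([x,y,z])-p
    t=[d@[np.cos(w),np.sin(w),0],d@[np.sin(w),-np.cos(w),0],-d[2]]
    dy=(yaw-s["orientation"][2]+90)%180-90
    print("units",np.round(np.array(t)/.025,2),"turn",round(-dy/5,2),"t",round(s["time"],2),"f",s["contact_force"].round(1),"w",round(s["gripper_width"],3),"pos",p.round(4),"yaw",s["orientation"].round(1))
E
python3 - <<'E'
from h import *
f,im=grab("wrist")
g=cv2.cvtColor(im,cv2.COLOR_BGR2GRAY)
c=np.float32([[286,123],[343,123],[341,229],[288,229]]).reshape(-1,1,2)
cv2.cornerSubPix(g,c,(4,4),(-1,-1),(3,30,.01));c=c[:,0];print(c)
print(case(f,c,.04))
f,im=grab("top")
from m import blobs
for k,v in blobs(f,im,{"large":((265,220),.04)}).items():print(k,np.round(v[:5],1))
plan(.4523,.1532,0,11.1)
E
```

```text
[[285.3705  123.78373]
 [342.57825 124.25246]
 [339.62955 228.5191 ]
 [288.28412 228.27504]]
(array([0.4509, 0.1513]), np.float64(0.1216), np.float64(0.0616), np.float64(10.8))
large [312.8 121.7 852.5 518.8   0.9]
units [-0.05 -0.31  9.26] turn 0.01 t 2.68 f [-0.3 -0.5  0.9] w 1.001 pos [0.455  0.1459 0.2315] yaw [-180.    -0.    11.1]
```

>>> {"method": "drive_tool", "body": {
  "steps": [
    [[-0.1, -0.28, 0.8], [0, 0, 0]],
    [[0, 0, 1], [0, 0, 0]],
    [[0, 0, 1], [0, 0, 0]],
    [[0, 0, 1], [0, 0, 0]],
    [[0, 0, 1], [0, 0, 0]],
    [[0, 0, 1], [0, 0, 0]],
    [[0, 0, 1], [0, 0, 0]],
    [[0, 0, 1], [0, 0, 0]]
  ]
}}

```text
time: 3.35
eef_pos: [0.4513, 0.1525, 0.0354]
orientation: [-180.0, -0.0, 11.1]
contact_force: [0.1, 0.0, -0.1]
gripper_width: 0.997
```

>>> {"method": "drive_tool", "body": {
  "steps": [
    [[0, 0, 0.6], [0, 0, 0]],
    [[0, 0, 0.4], [0, 0, 0]],
    [[0, 0, 0.3], [0, 0, 0]],
    [[0, 0, 0.1], [0, 0, 0]],
    [[0, 0, 0], [0, 0, 0]]
  ]
}}

```text
time: 3.77
eef_pos: [0.4515, 0.1529, 0.0015]
orientation: [-180.0, -0.0, 11.1]
contact_force: [-0.7, -0.8, -0.5]
gripper_width: 0.999
```

>>> {"method": "drive_tool", "body": {
  "steps": [
    [[0, 0, 0], [0, 0, 0]],
    [[0, 0, 0], [0, 0, 0]],
    [[0, 0, 0], [0, 0, 0]],
    [[0, 0, 0], [0, 0, 0]],
    [[0, 0, 0], [0, 0, 0]],
    [[0, 0, 0], [0, 0, 0]],
    [[0, 0, 0], [0, 0, 0]]
  ],
  "fingers": 255
}}

```text
time: 4.35
eef_pos: [0.452, 0.1531, 0.0025]
orientation: [180.0, -0.1, 11.1]
contact_force: [-1.6, -1.5, 7.8]
gripper_width: 0.741
```

>>> {"method": "drive_tool", "body": {
  "steps": [
    [[0, 0, -0.5], [0, 0, 0]],
    [[0, 0, -1], [0, 0, 0]],
    [[0, 0, -1], [0, 0, 0]],
    [[0, 0, -1], [0, 0, 0]],
    [[0.5, 0, -1], [0, 0, 0]],
    [[0.8, 0.1, -1], [0, 0, 0]],
    [[1, 0.13, 0], [0, 0, 0]],
    [[1, 0.13, 0], [0, 0, 0]]
  ]
}}

```text
time: 5.02
eef_pos: [0.5356, 0.1604, 0.1413]
orientation: [180.0, -0.2, 11.2]
contact_force: [-0.5, 0.4, -4.3]
gripper_width: 0.736
```

>>> {"method": "drive_tool", "body": {
  "steps": [
    [[1, 0.13, 0], [0, 0, 0]],
    [[1, 0.13, 0], [0, 0, 0]],
    [[1, 0.13, 0], [0, 0, 0]],
    [[1, 0.13, 0], [0, 0, 0]],
    [[1, 0.13, 0], [0, 0, 0.5]],
    [[0, 0, 0], [0, 0, 1]],
    [[0, 0, 0], [0, 0, 0.8]],
    [[0, 0, 0], [0, 0, 0]]
  ]
}}

```text
time: 5.68
eef_pos: [0.6599, 0.1683, 0.1387]
orientation: [-180.0, 0.0, -0.6]
contact_force: [-1.1, 0.1, -3.6]
gripper_width: 0.744
```

```bash
python3 - <<'E'
from h import *
plan(.6596,.1701,.03,-.3)
f,im=grab("wrist","w2")
E
```

```text
units [-0.01 -0.07  4.35] turn -0.05 t 5.68 f [-1.1  0.1 -3.6] w 0.744 pos [0.6599 0.1683 0.1387] yaw [-180.     0.    -0.6]
```

View pics/w2.png

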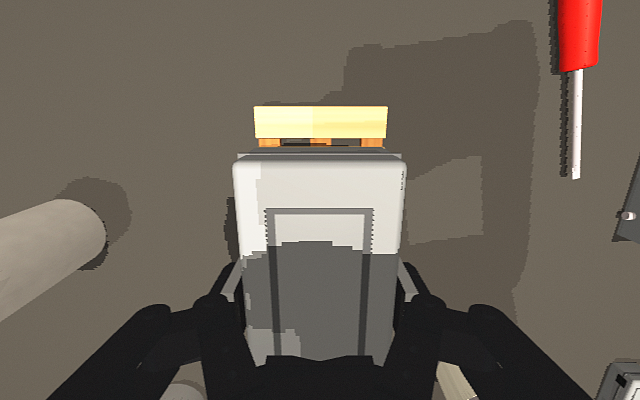

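The wrist view shows the held case square in the jaws. The skid's far slat is visible, with corners at (255,106) and (388,107).

```bash
python3 - <<'E'
from h import *
f,im=grab("wrist")
g=cv2.cvtColor(im,cv2.COLOR_BGR2GRAY)
m=(im[:,:,2].astype(int)-im[:,:,0]>60)&(g>140)
m[:, :200]=0;m[:,450:]=0;m[136:]=0
ys,xs=np.nonzero(m)
L=[(xs[ys==v].min()-.0,v) for v in range(110,134)];R=[(xs[ys==v].max()+1,v) for v in range(110,134)]
T=[(u,ys[xs==u].min()) for u in range(262,380)]
for n,q in (("L",L),("R",R),("T",T)):
    P=ray(f,np.array(q),.022)[:,:2]; vx,vy,x0,y0=cv2.fitLine(P.astype(np.float32),cv2.DIST_HUBER,0,.01,.01).ravel()
    print(n,P[0].round(4),P[-1].round(4),P.mean(0).round(4),np.degrees(np.arctan2(vy,vx)).round(2))
C=ray(f,[[233,170],[406,170],[233,163],[406,163],[320,156]],.176);print(C.round(4))
# top-view: skid edges from initial picture
im=cv2.imread("pics/top0.png");f,_=grab("top")
m=(im[:,:,2].astype(int)-im[:,:,0]>60);m[:130]=0;m[190:]=0;m[:,:235]=0;m[:,290:]=0
ys,xs=np.nonzero(m)
for n,fn,o in(("L",np.min,0),("R",np.max,1)):
    q=np.array([(fn(xs[ys==v])+o-.5,v) for v in range(138,182) if (ys==v).sum()>28]);P=ray(f,q,.022)[:,:2];vx,vy,x0,y0=cv2.fitLine(P.astype(np.float32),cv2.DIST_HUBER,0,.01,.01).ravel();print(n,P.mean(0).round(4),np.degrees(np.arctan(vy/vx)).round(2))
for n,fn,o in(("far",np.min,-.5),("near",np.max,.5)):
    q=np.array([(u,fn(ys[xs==u])+o) for u in range(252,276)]);P=ray(f,q,.022)[:,:2];vx,vy,x0,y0=cv2.fitLine(P.astype(np.float32),cv2.DIST_HUBER,0,.01,.01).ravel();print(n,P.mean(0).round(4),np.degrees(np.arctan(vx/-vy)).round(2))
E
```

```text
L [0.7337 0.2216] [0.7152 0.2213] [0.7245 0.2215] 0.5
R [0.7331 0.1113] [0.7145 0.1117] [0.7239 0.1113] -0.12
T [0.7217 0.2158] [0.7355 0.1188] [0.731  0.1671] -78.17
[[0.7163 0.1987 0.176 ]
 [0.7159 0.1372 0.176 ]
 [0.7188 0.1985 0.176 ]
 [0.7185 0.1374 0.176 ]
 [0.7211 0.1678 0.176 ]]
L [0.6575 0.2255] -0.69
R [0.6593 0.1127] -0.41
far [0.7407 0.1705] 0.9
near [0.5779 0.1651] 0.94
```

>>> {"method": "drive_tool", "body": {
  "steps": [
    [[-0.04, 0.03, 0.4], [0, 0, -0.08]],
    [[0, 0, 0.8], [0, 0, 0]],
    [[0, 0, 1], [0, 0, 0]],
    [[0, 0, 0.9], [0, 0, 0]],
    [[0, 0, 0.7], [0, 0, 0]],
    [[0, 0, 0.4], [0, 0, 0]],
    [[0, 0, 0.18], [0, 0, 0]],
    [[0, 0, 0], [0, 0, 0]]
  ]
}}

```text
time: 6.5
eef_pos: [0.6584, 0.1675, 0.0286]
orientation: [180.0, 0.1, 0.1]
contact_force: [0.6, 0.9, -2.2]
gripper_width: 0.745
```

>>> {"method": "drive_tool", "body": {
  "steps": [
    [[0, 0, 0.08], [0, 0, 0]],
    [[0, 0, 0.04], [0, 0, 0]],
    [[0, 0, 0], [0, 0, 0]]
  ]
}}

```text
time: 6.75
eef_pos: [0.6592, 0.1676, 0.0271]
orientation: [-180.0, -0.1, 0.1]
contact_force: [-0.4, -0.0, -2.9]
gripper_width: 0.741
```

>>> {"method": "drive_tool", "body": {
  "steps": [
    [[0, 0, 0.06], [0, 0, 0]],
    [[0, 0, 0.04], [0, 0, 0]],
    [[0, 0, 0], [0, 0, 0]]
  ]
}}

```text
time: 7.0
eef_pos: [0.6591, 0.1676, 0.0245]
orientation: [-180.0, -0.0, 0.0]
contact_force: [-2.0, -1.7, 4.1]
gripper_width: 0.741
```

Contact. Next I release slowly, rise and look.

>>> {"method": "drive_tool", "body": {
  "steps": [
    [[0, 0, 0], [0, 0, 0]],
    [[0, 0, 0], [0, 0, 0]],
    [[0, 0, 0], [0, 0, 0]],
    [[0, 0, 0], [0, 0, 0]],
    [[0, 0, 0], [0, 0, 0]],
    [[0, 0, -0.5], [0, 0, 0]],
    [[0, 0, -1], [0, 0, 0]],
    [[0, 0, -1], [0, 0, 0]]
  ],
  "fingers": 0
}}

```text
time: 7.67
eef_pos: [0.6583, 0.1675, 0.0872]
orientation: [180.0, 0.1, 0.0]
contact_force: [0.7, 0.7, 1.1]
gripper_width: 0.998
```

>>> {"method": "drive_tool", "body": {
  "steps": [
    [[0, 0, -1], [0, 0, 0]],
    [[0, 0, -1], [0, 0, 0]],
    [[0, 0, -1], [0, 0, 0]],
    [[0, 0, -1], [0, 0, 0]],
    [[0, 0, -1], [0, 0, 0]],
    [[0, 0, -1], [0, 0, 0]],
    [[0, 0, -0.5], [0, 0, 0]],
    [[0, 0, 0], [0, 0, 0]]
  ]
}}

```text
time: 8.33
eef_pos: [0.6595, 0.1677, 0.2528]
orientation: [-180.0, -0.3, 0.0]
contact_force: [-0.8, -0.3, -0.2]
gripper_width: 1.0
```

```bash
python3 - <<'E'
from h import *
plan(.4476,-.3208,.22,19.6)
f,im=grab("wrist","w3"); f,im=grab("top","top3"); cv2.imwrite("pics/both3.png",np.vstack([cv2.imread("pics/w3.png")[:300],cv2.resize(im[120:200,200:360],(640,300)[0:1]+(320,),interpolation=cv2.INTER_CUBIC)[:290]]))
E
```

```text
units [-8.49 19.53  1.31] turn -3.91 t 8.33 f [-0.8 -0.3 -0.2] w 1.0 pos [0.6595 0.1677 0.2528] yaw [-180.    -0.3    0. ]
```

View pics/both3.png

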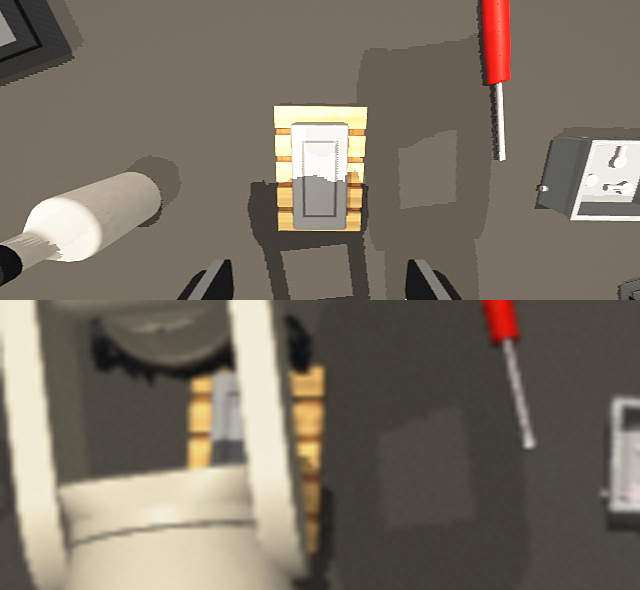

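```bash
python3 - <<'E'
from h import *
f,_=grab("wrist");im=cv2.imread("pics/w3.png");g=cv2.cvtColor(im,cv2.COLOR_BGR2GRAY)
def rc(c):
    c=np.float32(c).reshape(-1,1,2);cv2.cornerSubPix(g,c,(4,4),(-1,-1),(3,30,.01));return c[:,0]
for c,z in(([[275,107],[367,107],[363,231],[277,231]],.022),([[292,123],[348,123],[347,229],[293,229]],.062)):
    for q in (np.float32(c),rc(c)): print(q.ravel().round(1),case(f,q,z))
c2=proj(f,[[.6595,.1677,.062]]);print(c2)
E
```

```text
[275. 107. 367. 107. 363. 231. 277. 231.] (array([0.6548, 0.1659]), np.float64(0.1575), np.float64(0.1111), np.float64(-0.4))
[273.7 105.5 366.6 106.6 360.  230.5 277.7 230.3] (array([0.6558, 0.1672]), np.float64(0.1577), np.float64(0.109), np.float64(-0.5))
[292. 123. 348. 123. 347. 229. 293. 229.] (array([0.657 , 0.1666]), np.float64(0.1217), np.float64(0.0617), np.float64(0.1))
[290.  126.3 348.2 126.6 343.  230.6 294.7 230.4] (array([0.6543, 0.1678]), np.float64(0.1201), np.float64(0.0596), np.float64(-0.1))
[[319.05657672 176.83087955]]
```

>>> {"method": "drive_tool", "body": {
  "steps": [
    [[-0.42, 0.97, 0], [0, 0, 0]],
    [[-0.42, 0.97, 0], [0, 0, 0]],
    [[-0.42, 0.97, 0], [0, 0, 0]],
    [[-0.42, 0.97, 0], [0, 0, 0]],
    [[-0.42, 0.97, 0], [0, 0, 0]],
    [[-0.42, 0.97, 0], [0, 0, 0]],
    [[-0.42, 0.97, 0], [0, 0, 0]],
    [[-0.42, 0.97, 0], [0, 0, 0]]
  ]
}}

```text
time: 9.15
eef_pos: [0.5738, -0.0275, 0.2472]
orientation: [-180.0, 0.1, 0.0]
contact_force: [0.8, -0.5, -0.0]
gripper_width: 1.004
```

>>> {"method": "drive_tool", "body": {
  "steps": [
    [[-0.42, 0.97, 0], [0, 0, 0]],
    [[-0.42, 0.97, 0], [0, 0, 0]],
    [[-0.42, 0.97, 0], [0, 0, 0]],
    [[-0.42, 0.97, 0], [0, 0, 0]],
    [[-0.42, 0.97, 0], [0, 0, 0]],
    [[-0.42, 0.97, 0], [0, 0, 0]],
    [[-0.42, 0.97, 0], [0, 0, 0]],
    [[-0.42, 0.97, 0], [0, 0, 0]]
  ]
}}

```text
time: 9.82
eef_pos: [0.49, -0.2214, 0.2474]
orientation: [-179.9, 0.1, 0.0]
contact_force: [1.2, 0.4, 0.1]
gripper_width: 1.002
```

>>> {"method": "drive_tool", "body": {
  "steps": [
    [[-0.42, 0.97, 0], [0, 0, 0]],
    [[-0.42, 0.97, 0], [0, 0, 0]],
    [[-0.42, 0.97, 0], [0, 0, 0]],
    [[-0.42, 0.97, 0], [0, 0, -0.9]],
    [[0, 0, 0.5], [0, 0, -1]],
    [[0, 0, 0.8], [0, 0, -1]],
    [[0, 0, 0.4], [0, 0, -1]],
    [[0, 0, 0], [0, 0, 0]]
  ]
}}

```text
time: 10.48
eef_pos: [0.448, -0.3169, 0.2026]
orientation: [-179.7, 0.1, 19.8]
contact_force: [0.7, 0.3, 0.2]
gripper_width: 0.999
```

```bash
python3 - <<'E'
from h import *
plan(.4476,-.3208,.003,19.6)
f,im=grab("wrist","w4");cv2.imwrite("pics/w4c.png",cv2.resize(im[80:280,200:440],None,fx=3,fy=3,interpolation=cv2.INTER_CUBIC))
E
```

```text
units [-0.07  0.14  7.98] turn 0.03 t 10.48 f [0.7 0.3 0.2] w 0.999 pos [ 0.448  -0.3169  0.2026] yaw [-1.797e+02  1.000e-01  1.980e+01]
```

View pics/w4c.png

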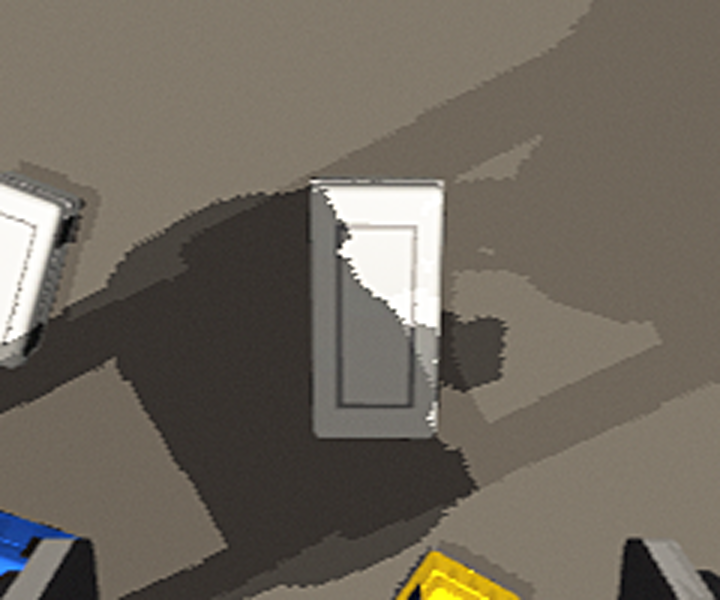

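The wrist crop confirms the grey medium case, with lid corners at about (304,141), (348,141), (346,226) and (305,226) full-frame. The small case is at left and the yellow look-alike lies behind.

```bash
python3 - <<'E'
from h import *
f,im=grab("wrist")
r=case(f,[[303.7,140.7],[347.7,141],[345.7,225.7],[305,225.7]],.034);print(r)
plan(*r[0],.005,r[3])
E
```

```text
(array([ 0.4459, -0.3241]), np.float64(0.094), np.float64(0.0454), np.float64(19.6))
units [-0.2   0.21  8.03] turn -0.05 t 10.58 f [-0.1 -0.4  0.5] w 1.001 pos [ 0.4489 -0.3174  0.2056] yaw [-179.9    0.    19.4]
```

>>> {"method": "drive_tool", "body": {
  "steps": [
    [[-0.17, 0.19, 0.7], [0, 0, 0]],
    [[0, 0, 1], [0, 0, 0]],
    [[0, 0, 1], [0, 0, 0]],
    [[0, 0, 1], [0, 0, 0]],
    [[0, 0, 1], [0, 0, 0]],
    [[0, 0, 1], [0, 0, 0]],
    [[0, 0, 1], [0, 0, 0]],
    [[0, 0, 0.7], [0, 0, 0]]
  ]
}}

```text
time: 11.25
eef_pos: [0.4466, -0.3231, 0.0198]
orientation: [-180.0, 0.0, 19.4]
contact_force: [-0.2, -0.1, 0.0]
gripper_width: 1.001
```

>>> {"method": "drive_tool", "body": {
  "steps": [
    [[0, 0, 0.4], [0, 0, 0]],
    [[0, 0, 0.1], [0, 0, 0]],
    [[0, 0, 0], [0, 0, 0]],
    [[0, 0, 0], [0, 0, 0]]
  ]
}}

```text
time: 11.58
eef_pos: [0.4473, -0.324, 0.0101]
orientation: [179.9, -0.0, 19.5]
contact_force: [0.2, 0.2, 0.0]
gripper_width: 1.001
```

>>> {"method": "drive_tool", "body": {
  "steps": [
    [[0, 0, 0], [0, 0, 0]],
    [[0, 0, 0], [0, 0, 0]],
    [[0, 0, 0], [0, 0, 0]],
    [[0, 0, 0], [0, 0, 0]],
    [[0, 0, 0], [0, 0, 0]],
    [[0, 0, 0], [0, 0, 0]],
    [[0, 0, 0], [0, 0, 0]],
    [[0, 0, 0], [0, 0, 0]]
  ],
  "fingers": 255
}}

```text
time: 12.25
eef_pos: [0.447, -0.3238, 0.0096]
orientation: [179.9, -0.0, 19.5]
contact_force: [-1.2, 0.8, 7.8]
gripper_width: 0.527
```

>>> {"method": "drive_tool", "body": {
  "steps": [
    [[0, 0, 0], [0, 0, 0]],
    [[0, 0, 0], [0, 0, 0]]
  ]
}}

```text
time: 12.42
eef_pos: [0.447, -0.3238, 0.0096]
orientation: [179.9, -0.0, 19.5]
contact_force: [-1.3, 0.7, 7.2]
gripper_width: 0.524
```

>>> {"method": "drive_tool", "body": {
  "steps": [
    [[0, 0, -0.5], [0, 0, 0]],
    [[0, 0, -1], [0, 0, 0]],
    [[0, 0, -1], [0, 0, 0]],
    [[0, 0, -1], [0, 0, 0]],
    [[0, 0, -1], [0, 0, 0]],
    [[0.4, -0.4, -1], [0, 0, 0]],
    [[0.75, -0.84, -0.5], [0, 0, 0]],
    [[0.86, -0.93, 0], [0, 0, 0]]
  ]
}}

```text
time: 13.08
eef_pos: [0.4767, -0.2562, 0.1622]
orientation: [179.8, -0.1, 19.4]
contact_force: [1.0, 0.3, -1.0]
gripper_width: 0.524
```

>>> {"method": "drive_tool", "body": {
  "steps": [
    [[0.86, -0.93, 0], [0, 0, 0]],
    [[0.86, -0.93, 0], [0, 0, 0]],
    [[0.86, -0.93, 0], [0, 0, 0]],
    [[0.86, -0.93, 0], [0, 0, 0]],
    [[0.86, -0.93, 0], [0, 0, 0]],
    [[0.86, -0.93, 0], [0, 0, 0]],
    [[0.86, -0.93, 0], [0, 0, 0]],
    [[0.86, -0.93, 0], [0, 0, 0]]
  ]
}}

```text
time: 13.75
eef_pos: [0.5761, -0.0212, 0.159]
orientation: [-180.0, -0.0, 19.5]
contact_force: [0.8, 0.2, -1.4]
gripper_width: 0.52
```

>>> {"method": "drive_tool", "body": {
  "steps": [
    [[0.86, -0.93, 0], [0, 0, 0]],
    [[0.86, -0.93, 0], [0, 0, 0]],
    [[0.86, -0.93, 0], [0, 0, 0]],
    [[0.86, -0.93, 0], [0, 0, 0]],
    [[0.86, -0.93, 0], [0, 0, 0]],
    [[0.86, -0.93, 0], [0, 0, 1]],
    [[0.3, -0.32, 0], [0, 0, 1]],
    [[0, 0, 0], [0, 0, 1]]
  ]
}}

```text
time: 14.42
eef_pos: [0.6564, 0.1643, 0.1583]
orientation: [-180.0, 0.0, 4.4]
contact_force: [-0.2, -0.4, -1.4]
gripper_width: 0.524
```

>>> {"method": "drive_tool", "body": {
  "steps": [
    [[0, 0, 0], [0, 0, 0.9]],
    [[0, 0, 0], [0, 0, 0]],
    [[0, 0, 0], [0, 0, 0]]
  ]
}}

```text
time: 14.67
eef_pos: [0.6559, 0.1615, 0.1588]
orientation: [-180.0, 0.0, 0.2]
contact_force: [0.6, -0.4, -2.3]
gripper_width: 0.526
```

```bash
python3 - <<'E'
from h import *
plan(.6585,.1675,.071,0)
f,im=grab("wrist","w5");cv2.imwrite("pics/w5c.png",cv2.resize(im[60:260,200:440],None,fx=3,fy=3,interpolation=cv2.INTER_CUBIC))
E
```

```text
units [ 0.11 -0.24  3.51] turn 0.04 t 14.67 f [ 0.6 -0.4 -2.3] w 0.526 pos [0.6559 0.1615 0.1588] yaw [-180.     0.     0.2]
```

View pics/w5c.png

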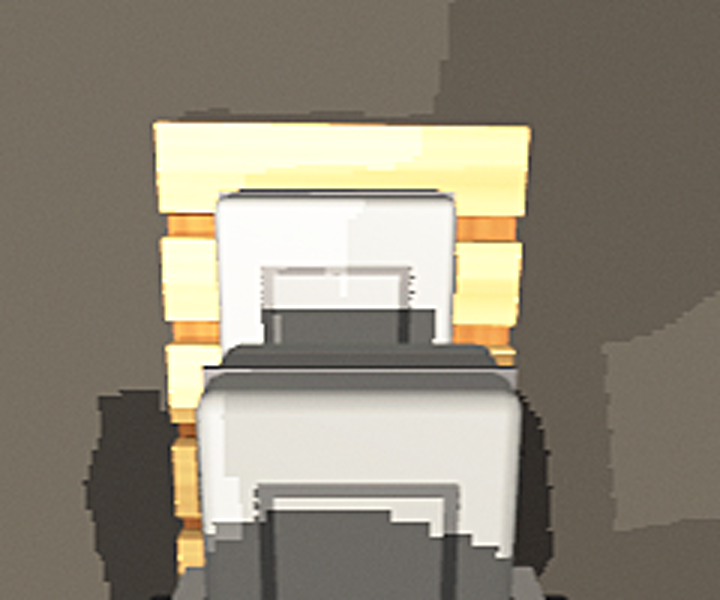

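The crop shows the medium case's lid, sides at about (267,200) and (373,200) full-frame, slightly right of the large case's lid. That lid's far corners are at (272,125) and (352,125).

```bash
python3 - <<'E'
from h import *
f,im=grab("wrist")
A=lambda u,v:[200+u/3,60+v/3]
print("large lid",ray(f,[A(216,230),A(455,230),A(330,195)],.062).round(4))
print("skid",ray(f,[A(153,123),A(531,127)],.022).round(4))
print("med lid",ray(f,[A(199,420),A(519,420),A(360,372),A(360,386)],.183).round(4))
plan(.6585,.1675,.071,0)
E
```

```text
large lid [[0.71   0.1984 0.062 ]
 [0.7102 0.1362 0.062 ]
 [0.7189 0.1687 0.062 ]]
skid [[0.7366 0.2216 0.022 ]
 [0.7358 0.1107 0.022 ]]
med lid [[0.6969 0.1834 0.183 ]
 [0.697  0.1394 0.183 ]
 [0.7037 0.1613 0.183 ]
 [0.7018 0.1613 0.183 ]]
units [ 0.1  -0.25  3.52] turn 0.04 t 14.77 f [-0.2  0.2 -1.4] w 0.527 pos [0.6559 0.1613 0.1589] yaw [-180.    -0.     0.2]
```

>>> {"method": "drive_tool", "body": {
  "steps": [
    [[0.05, -0.24, 0.4], [0, 0, 0.02]],
    [[0, 0, 0.8], [0, 0, 0]],
    [[0, 0, 0.9], [0, 0, 0]],
    [[0, 0, 0.7], [0, 0, 0]],
    [[0, 0, 0.4], [0, 0, 0]],
    [[0, 0, 0.2], [0, 0, 0]],
    [[0, 0, 0], [0, 0, 0]],
    [[0, 0, 0], [0, 0, 0]]
  ]
}}

```text
time: 15.43
eef_pos: [0.6576, 0.1676, 0.0744]
orientation: [-180.0, -0.0, -0.0]
contact_force: [-0.1, 0.2, -1.3]
gripper_width: 0.525
```

>>> {"method": "drive_tool", "body": {
  "steps": [
    [[0, 0, 0.06], [0, 0, 0]],
    [[0, 0, 0.04], [0, 0, 0]],
    [[0, 0, 0], [0, 0, 0]]
  ]
}}

```text
time: 15.68
eef_pos: [0.6575, 0.1675, 0.0717]
orientation: [-180.0, -0.0, -0.1]
contact_force: [-0.0, 0.8, -1.7]
gripper_width: 0.528
```

>>> {"method": "drive_tool", "body": {
  "steps": [
    [[0, 0, 0.04], [0, 0, 0]],
    [[0, 0, 0.03], [0, 0, 0]],
    [[0, 0, 0], [0, 0, 0]]
  ]
}}

```text
time: 15.93
eef_pos: [0.6575, 0.1675, 0.0716]
orientation: [-180.0, -0.1, -0.0]
contact_force: [-8.6, -0.4, 17.7]
gripper_width: 0.523
```

>>> {"method": "drive_tool", "body": {
  "steps": [
    [[0, 0, -0.04], [0, 0, 0]],
    [[0, 0, 0], [0, 0, 0]]
  ]
}}

```text
time: 16.1
eef_pos: [0.6575, 0.1675, 0.0717]
orientation: [-180.0, -0.1, -0.1]
contact_force: [-3.3, -0.9, 8.8]
gripper_width: 0.526
```

>>> {"method": "drive_tool", "body": {
  "steps": [
    [[0, 0, 0], [0, 0, 0]],
    [[0, 0, 0], [0, 0, 0]],
    [[0, 0, 0], [0, 0, 0]],
    [[0, 0, 0], [0, 0, 0]],
    [[0, 0, 0], [0, 0, 0]],
    [[0, 0, -0.5], [0, 0, 0]],
    [[0, 0, -1], [0, 0, 0]],
    [[0, 0, -1], [0, 0, 0]]
  ],
  "fingers": 0
}}

```text
time: 16.77
eef_pos: [0.6568, 0.1674, 0.134]
orientation: [180.0, 0.1, -0.1]
contact_force: [0.4, 0.5, 0.4]
gripper_width: 0.999
```

>>> {"method": "drive_tool", "body": {
  "steps": [
    [[0, 0, -1], [0, 0, 0]],
    [[0, 0, -1], [0, 0, 0]],
    [[0, 0, -1], [0, 0, 0]],
    [[0, 0, -1], [0, 0, 0]],
    [[0, 0, -0.5], [0, 0, 0]],
    [[0, 0, 0], [0, 0, 0]],
    [[0, 0, 0], [0, 0, 0]]
  ]
}}

```text
time: 17.35
eef_pos: [0.6573, 0.1675, 0.2459]
orientation: [-180.0, -0.0, -0.1]
contact_force: [0.7, -0.5, -0.1]
gripper_width: 1.001
```

```bash
python3 - <<'E'
from h import *
plan(.4139,-.19,.22,0.2)
f,im=grab("wrist","w6");cv2.imwrite("pics/w6c.png",cv2.resize(im[60:260,200:440],None,fx=3,fy=3,interpolation=cv2.INTER_CUBIC))
E
```

```text
units [-9.72 14.31  1.03] turn -0.05 t 17.35 f [ 0.7 -0.5 -0.1] w 1.001 pos [0.6573 0.1675 0.2459] yaw [-1.8e+02 -0.0e+00 -1.0e-01]
```

View pics/w6c.png

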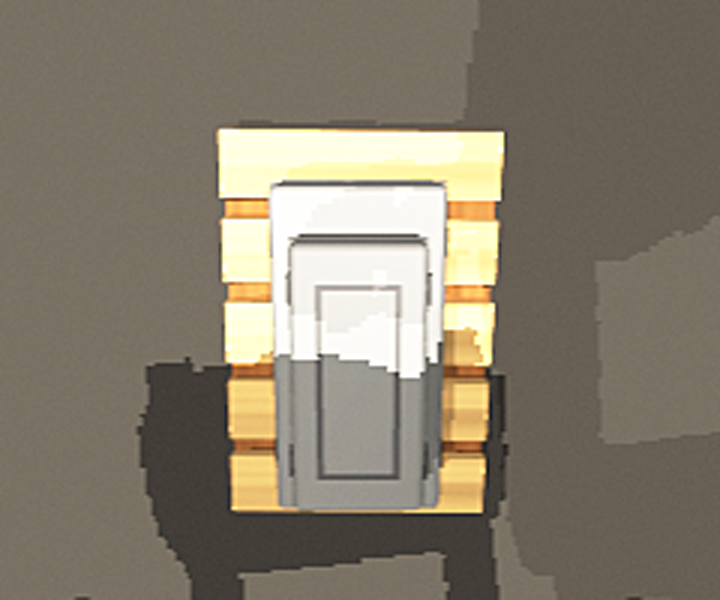

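The stack looks square. Medium lid spans crop x 289–428, y 240–508, and the large lid spans x 271–446, y 184–506.

```bash
python3 - <<'E'
from h import *
f,im=grab("wrist")
A=lambda q:[[200+u/3,60+v/3] for u,v in q]
print("med",case(f,A([(289,241),(428,241),(423,508),(295,508)]),.096))
print("large",case(f,A([(271,184),(446,184),(438,506),(279,506)]),.062))
print("skid",case(f,A([(218,129),(505,131),(484,513),(231,512)]),.022))
plan(.4139,-.19,.21,.2)
E
```

```text
med (array([0.6562, 0.1671]), np.float64(0.092), np.float64(0.0445), np.float64(0.0))
large (array([0.6571, 0.1671]), np.float64(0.1215), np.float64(0.0615), np.float64(-0.1))
skid (array([0.6559, 0.1667]), np.float64(0.1596), np.float64(0.1107), np.float64(-0.6))
units [-9.7  14.31  1.37] turn -0.05 t 17.45 f [-0.2 -0.6 -0.7] w 0.999 pos [0.6569 0.1674 0.2441] yaw [ 1.8e+02  1.0e-01 -1.0e-01]
```

>>> {"method": "drive_tool", "body": {
  "steps": [
    [[-0.64, 0.95, 0], [0, 0, 0]],
    [[-0.64, 0.95, 0], [0, 0, 0]],
    [[-0.64, 0.95, 0], [0, 0, 0]],
    [[-0.64, 0.95, 0], [0, 0, 0]],
    [[-0.64, 0.95, 0], [0, 0, 0]],
    [[-0.64, 0.95, 0], [0, 0, 0]],
    [[-0.64, 0.95, 0], [0, 0, 0]],
    [[-0.64, 0.95, 0], [0, 0, 0]]
  ]
}}

```text
time: 18.12
eef_pos: [0.5277, -0.0233, 0.2442]
orientation: [-180.0, 0.1, -0.1]
contact_force: [-0.2, -0.6, 0.4]
gripper_width: 0.995
```

>>> {"method": "drive_tool", "body": {
  "steps": [
    [[-0.64, 0.95, 0], [0, 0, 0]],
    [[-0.64, 0.95, 0], [0, 0, 0]],
    [[-0.64, 0.95, 0], [0, 0, 0]],
    [[-0.64, 0.95, 0], [0, 0, 0]],
    [[-0.64, 0.95, 0.4], [0, 0, 0]],
    [[-0.64, 0.95, 0.8], [0, 0, 0]],
    [[-0.64, 0.95, 0.6], [0, 0, 0]],
    [[0, 0, 0], [0, 0, 0]]
  ]
}}

```text
time: 18.78
eef_pos: [0.4135, -0.1906, 0.1966]
orientation: [-179.9, 0.3, -0.2]
contact_force: [-0.1, 1.4, -0.0]
gripper_width: 0.999
```

```bash
python3 - <<'E'
from h import *
plan(.4139,-.19,.006,.2)
f,im=grab("wrist","w7");cv2.imwrite("pics/w7c.png",cv2.resize(im[80:280,200:440],None,fx=3,fy=3,interpolation=cv2.INTER_CUBIC))
E
```

```text
units [ 0.02 -0.02  7.62] turn -0.08 t 18.78 f [-0.1  1.4 -0. ] w 0.999 pos [ 0.4135 -0.1906  0.1966] yaw [-179.9    0.3   -0.2]
```

View pics/w7c.png

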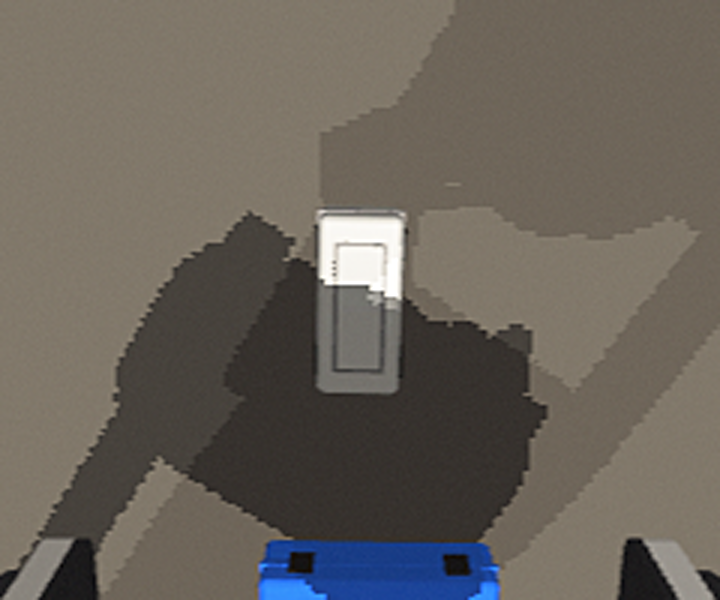

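The small grey case's lid corners are at crop (316,212), (405,212), (399,392) and (317,392). The blue look-alike lies behind it, clear of the jaws.

```bash
python3 - <<'E'
from h import *
f,im=grab("wrist")
r=case(f,[[200+u/3,80+v/3] for u,v in[(316,212),(405,212),(399,392),(317,392)]],.028);print(r)
print("blue edge",ray(f,[200+380/3,80+545/3],.034).round(3))
plan(*r[0],.008,r[3])
E
```

```text
(array([ 0.4137, -0.1897]), np.float64(0.066), np.float64(0.0304), np.float64(-1.0))
blue edge [[ 0.321 -0.197  0.034]]
units [-0.09  0.04  7.66] turn 0.16 t 18.88 f [-0.   0.  -0.3] w 1.0 pos [ 0.416  -0.1888  0.1994] yaw [-1.799e+02  1.000e-01 -2.000e-01]
```

>>> {"method": "drive_tool", "body": {
  "steps": [
    [[-0.06, 0.04, 0.7], [0, 0, 0.06]],
    [[0, 0, 1], [0, 0, 0]],
    [[0, 0, 1], [0, 0, 0]],
    [[0, 0, 1], [0, 0, 0]],
    [[0, 0, 1], [0, 0, 0]],
    [[0, 0, 1], [0, 0, 0]],
    [[0, 0, 1], [0, 0, 0]],
    [[0, 0, 0.6], [0, 0, 0]]
  ]
}}

```text
time: 19.55
eef_pos: [0.4152, -0.188, 0.0158]
orientation: [-179.9, 0.1, -0.3]
contact_force: [0.0, -0.0, -0.9]
gripper_width: 1.002
```

>>> {"method": "drive_tool", "body": {
  "steps": [
    [[0, 0, 0.25], [0, 0, 0]],
    [[0, 0, 0.1], [0, 0, 0]],
    [[0, 0, 0], [0, 0, 0]],
    [[0, 0, 0], [0, 0, 0]]
  ]
}}

```text
time: 19.88
eef_pos: [0.4161, -0.1896, 0.0103]
orientation: [180.0, -0.1, -0.3]
contact_force: [0.5, -0.3, 0.0]
gripper_width: 0.997
```

>>> {"method": "drive_tool", "body": {
  "steps": [
    [[0, 0, 0], [0, 0, 0]],
    [[0, 0, 0], [0, 0, 0]],
    [[0, 0, 0], [0, 0, 0]],
    [[0, 0, 0], [0, 0, 0]],
    [[0, 0, 0], [0, 0, 0]],
    [[0, 0, 0], [0, 0, 0]],
    [[0, 0, 0], [0, 0, 0]],
    [[0, 0, 0], [0, 0, 0]]
  ],
  "fingers": 255
}}

```text
time: 20.55
eef_pos: [0.4156, -0.1897, 0.0098]
orientation: [180.0, -0.0, -0.4]
contact_force: [-0.9, 1.7, 7.4]
gripper_width: 0.335
```

>>> {"method": "drive_tool", "body": {
  "steps": [
    [[0, 0, 0], [0, 0, 0]],
    [[0, 0, 0], [0, 0, 0]],
    [[0, 0, 0], [0, 0, 0]]
  ]
}}

```text
time: 20.8
eef_pos: [0.4156, -0.1897, 0.0098]
orientation: [180.0, -0.0, -0.4]
contact_force: [-1.5, 0.7, 8.4]
gripper_width: 0.334
```

>>> {"method": "drive_tool", "body": {
  "steps": [
    [[0, 0, -0.5], [0, 0, 0]],
    [[0, 0, -1], [0, 0, 0]],
    [[0, 0, -1], [0, 0, 0]],
    [[0, 0, -1], [0, 0, 0]],
    [[0.3, -0.45, -1], [0, 0, 0]],
    [[0.65, -0.95, -1], [0, 0, 0]],
    [[0.65, -0.95, -1], [0, 0, 0]],
    [[0.65, -0.95, 0], [0, 0, 0]]
  ]
}}

```text
time: 21.47
eef_pos: [0.4741, -0.1071, 0.1768]
orientation: [179.9, -0.4, -0.4]
contact_force: [1.4, -2.2, 0.0]
gripper_width: 0.334
```

>>> {"method": "drive_tool", "body": {
  "steps": [
    [[0.65, -0.95, 0], [0, 0, 0]],
    [[0.65, -0.95, 0], [0, 0, 0]],
    [[0.65, -0.95, 0], [0, 0, 0]],
    [[0.65, -0.95, 0], [0, 0, 0]],
    [[0.65, -0.95, 0], [0, 0, 0]],
    [[0.65, -0.95, 0], [0, 0, 0]],
    [[0.65, -0.95, 0], [0, 0, 0]],
    [[0.65, -0.95, 0], [0, 0, 0]]
  ]
}}

```text
time: 22.13
eef_pos: [0.6039, 0.0831, 0.1717]
orientation: [-180.0, 0.0, -0.4]
contact_force: [0.3, -0.7, -0.9]
gripper_width: 0.339
```

>>> {"method": "drive_tool", "body": {
  "steps": [
    [[0.65, -0.95, 0], [0, 0, 0]],
    [[0.65, -0.95, 0], [0, 0, 0]],
    [[0.65, -0.95, 0], [0, 0, 0]],
    [[0.4, -0.6, 0], [0, 0, 0]],
    [[0, 0, 0], [0, 0, 0]],
    [[0, 0, 0], [0, 0, 0]]
  ]
}}

```text
time: 22.63
eef_pos: [0.6626, 0.1683, 0.171]
orientation: [180.0, 0.1, -0.3]
contact_force: [-0.3, -0.7, -1.3]
gripper_width: 0.337
```

```bash
python3 - <<'E'
from h import *
plan(.6585,.1675,.106,0)
f,im=grab("wrist","w8");cv2.imwrite("pics/w8c.png",cv2.resize(im[60:260,200:440],None,fx=3,fy=3,interpolation=cv2.INTER_CUBIC))
E
```

```text
units [-0.16  0.03  2.6 ] turn -0.06 t 22.63 f [-0.3 -0.7 -1.3] w 0.337 pos [0.6626 0.1683 0.171 ] yaw [ 1.8e+02  1.0e-01 -3.0e-01]
```

View pics/w8c.png

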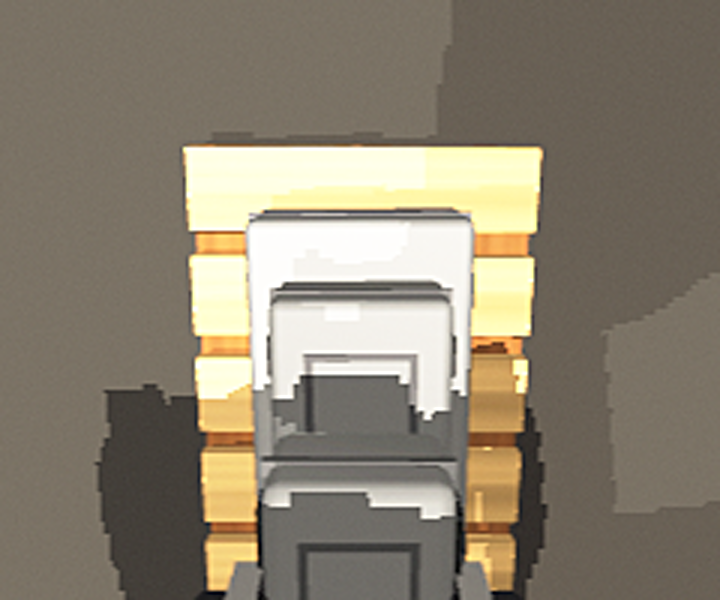

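The small case hangs over the medium lid: its sides are at crop 262 and 458 (v 500), and the medium lid's sides at 271 and 452 (v 310).

```bash
python3 - <<'E'
from h import *
f,im=grab("wrist")
A=lambda u,v:[200+u/3,60+v/3]
print("med",ray(f,[A(271,310),A(452,310),A(360,293)],.096).round(4))
print("small",ray(f,[A(262,500),A(458,500),A(360,462),A(360,472)],.189).round(4))
plan(.6585,.1675,.106,0)
E
```

```text
med [[0.6997 0.1885 0.096 ]
 [0.6994 0.1444 0.096 ]
 [0.7037 0.1668 0.096 ]]
small [[0.6889 0.1818 0.189 ]
 [0.6887 0.1525 0.189 ]
 [0.6948 0.1671 0.189 ]
 [0.6933 0.1671 0.189 ]]
units [-0.15 -0.01  2.62] turn -0.07 t 22.73 f [0.4 0.2 0.5] w 0.331 pos [0.6623 0.1672 0.1716] yaw [180.    0.   -0.4]
```

>>> {"method": "drive_tool", "body": {
  "steps": [
    [[-0.17, 0.02, 0.3], [0, 0, -0.06]],
    [[0, 0, 0.7], [0, 0, 0]],
    [[0, 0, 0.7], [0, 0, 0]],
    [[0, 0, 0.5], [0, 0, 0]],
    [[0, 0, 0.3], [0, 0, 0]],
    [[0, 0, 0], [0, 0, 0]],
    [[0, 0, 0], [0, 0, 0]]
  ]
}}

```text
time: 23.32
eef_pos: [0.6583, 0.167, 0.1096]
orientation: [-180.0, 0.0, -0.1]
contact_force: [-0.5, 0.4, -1.2]
gripper_width: 0.337
```

>>> {"method": "drive_tool", "body": {
  "steps": [
    [[0, 0, 0.06], [0, 0, 0]],
    [[0, 0, 0.03], [0, 0, 0]],
    [[0, 0, 0], [0, 0, 0]]
  ]
}}

```text
time: 23.57
eef_pos: [0.6586, 0.1672, 0.1076]
orientation: [-180.0, -0.0, -0.1]
contact_force: [-0.2, -0.2, -1.1]
gripper_width: 0.336
```

>>> {"method": "drive_tool", "body": {
  "steps": [
    [[0, 0, 0.04], [0, 0, 0]],
    [[0, 0, 0.02], [0, 0, 0]],
    [[0, 0, 0], [0, 0, 0]]
  ]
}}

```text
time: 23.82
eef_pos: [0.6585, 0.1672, 0.1058]
orientation: [-180.0, -0.0, -0.1]
contact_force: [-0.5, 0.1, 1.9]
gripper_width: 0.336
```

>>> {"method": "drive_tool", "body": {
  "steps": [
    [[0, 0, 0], [0, 0, 0]],
    [[0, 0, 0], [0, 0, 0]],
    [[0, 0, 0], [0, 0, 0]],
    [[0, 0, 0], [0, 0, 0]],
    [[0, 0, 0], [0, 0, 0]],
    [[0, 0, -0.5], [0, 0, 0]],
    [[0, 0, -1], [0, 0, 0]],
    [[0, 0, -1], [0, 0, 0]]
  ],
  "fingers": 0
}}

```text
time: 24.48
eef_pos: [0.658, 0.1671, 0.1691]
orientation: [180.0, 0.1, -0.1]
contact_force: [0.5, -0.6, -0.4]
gripper_width: 1.001
```

>>> {"method": "drive_tool", "body": {
  "steps": [
    [[0, 0, -1], [0, 0, 0]],
    [[0, 0, -1], [0, 0, 0]],
    [[0, 0, -1], [0, 0, 0]],
    [[0, 0, -1], [0, 0, 0]],
    [[0, 0, -0.5], [0, 0, 0]],
    [[0, 0, 0], [0, 0, 0]],
    [[0, 0, 0], [0, 0, 0]]
  ]
}}

```text
time: 25.07
eef_pos: [0.6584, 0.1672, 0.2808]
orientation: [-180.0, -0.0, -0.1]
contact_force: [-0.6, -0.1, -1.1]
gripper_width: 0.999
```

```bash
python3 - <<'E'
from h import *
plan(.4495,.0085,.22,-45)
f,im=grab("wrist","w9");cv2.imwrite("pics/w9c.png",cv2.resize(im[60:260,200:440],None,fx=3,fy=3,interpolation=cv2.INTER_CUBIC))
E
```

```text
units [-8.35  6.36  2.43] turn 8.99 t 25.07 f [-0.6 -0.1 -1.1] w 0.999 pos [0.6584 0.1672 0.2808] yaw [-1.8e+02 -0.0e+00 -1.0e-01]
```

View pics/w9c.png

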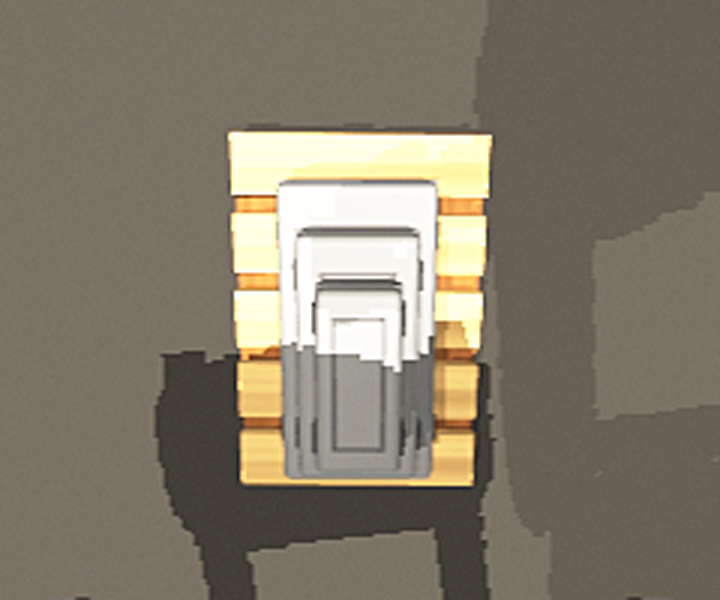

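The stack of three is neat. The small lid spans crop x 316–402, y 288–472. Now the can.

>>> {"method": "drive_tool", "body": {
  "steps": [
    [[-0.93, 0.7, 0], [0, 0, 0]],
    [[-0.93, 0.7, 0], [0, 0, 0]],
    [[-0.93, 0.7, 0], [0, 0, 0]],
    [[-0.93, 0.7, 0], [0, 0, 0]],
    [[-0.93, 0.7, 0], [0, 0, 0]],
    [[-0.93, 0.7, 0], [0, 0, 0]],
    [[-0.93, 0.7, 0], [0, 0, 0]],
    [[-0.93, 0.7, 0], [0, 0, 0]]
  ]
}}

```text
time: 25.78
eef_pos: [0.4705, 0.0269, 0.279]
orientation: [-180.0, 0.1, -0.0]
contact_force: [0.9, 0.3, 0.2]
gripper_width: 1.0
```

>>> {"method": "drive_tool", "body": {
  "steps": [
    [[-0.93, 0.7, 0], [0, 0, 1]],
    [[0, 0, 0], [0, 0, 1]],
    [[0, 0, 0], [0, 0, 1]],
    [[0, 0, 0], [0, 0, 1]],
    [[0, 0, 0.5], [0, 0, 1]],
    [[0, 0, 0.8], [0, 0, 1]],
    [[0, 0, 0.6], [0, 0, 1]],
    [[0, 0, 0], [0, 0, 1]]
  ]
}}

```text
time: 26.45
eef_pos: [0.4473, 0.0101, 0.2288]
orientation: [179.8, 0.3, -40.3]
contact_force: [-0.7, -0.4, -0.6]
gripper_width: 0.997
```

>>> {"method": "drive_tool", "body": {
  "steps": [
    [[0, 0, 0], [0, 0, 1]],
    [[0, 0, 0], [0, 0, 0]],
    [[0, 0, 0], [0, 0, 0]]
  ]
}}

```text
time: 26.7
eef_pos: [0.4486, 0.01, 0.2322]
orientation: [180.0, 0.1, -44.9]
contact_force: [-0.1, 0.6, 0.7]
gripper_width: 1.001
```

```bash
python3 - <<'E'
from h import *
f,im=grab("wrist","w10")
A=lambda q:[[200+u/3,60+v/3] for u,v in q]
print(proj(f,[[.4493,.0086,.08]]))
plan(.4493,.0086,.025,-45)
f,im=grab("top","top10")
E
```

```text
[[318.49965502 184.18799836]]
units [0.06 0.02 8.3 ] turn 0.03 t 26.75 f [-0.4  0.5  0.2] w 1.003 pos [0.4487 0.01   0.2325] yaw [180.    0.  -44.9]
```

View pics/w10.png

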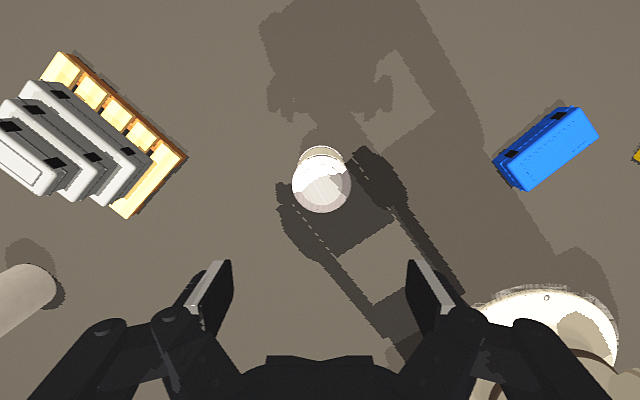

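The can's lid is centred at (321,183), matching the prediction (318,184). I'll descend and grip.

>>> {"method": "drive_tool", "body": {
  "steps": [
    [[0.05, 0.06, 0.7], [0, 0, 0]],
    [[0, 0, 1], [0, 0, 0]],
    [[0, 0, 1], [0, 0, 0]],
    [[0, 0, 1], [0, 0, 0]],
    [[0, 0, 1], [0, 0, 0]],
    [[0, 0, 1], [0, 0, 0]],
    [[0, 0, 1], [0, 0, 0]],
    [[0, 0, 1], [0, 0, 0]]
  ]
}}

```text
time: 27.47
eef_pos: [0.4486, 0.008, 0.0394]
orientation: [-180.0, -0.0, -44.9]
contact_force: [0.4, 0.1, -1.0]
gripper_width: 1.0
```

>>> {"method": "drive_tool", "body": {
  "steps": [
    [[0, 0, 0.5], [0, 0, 0]],
    [[0, 0, 0.1], [0, 0, 0]],
    [[0, 0, 0], [0, 0, 0]],
    [[0, 0, 0], [0, 0, 0]]
  ]
}}

```text
time: 27.8
eef_pos: [0.4492, 0.0079, 0.0264]
orientation: [-180.0, -0.0, -45.0]
contact_force: [-0.4, -0.6, 0.5]
gripper_width: 1.003
```

>>> {"method": "drive_tool", "body": {
  "steps": [
    [[0, 0, 0], [0, 0, 0]],
    [[0, 0, 0], [0, 0, 0]],
    [[0, 0, 0], [0, 0, 0]],
    [[0, 0, 0], [0, 0, 0]],
    [[0, 0, 0], [0, 0, 0]],
    [[0, 0, 0], [0, 0, 0]],
    [[0, 0, 0], [0, 0, 0]],
    [[0, 0, 0], [0, 0, 0]]
  ],
  "fingers": 255
}}

```text
time: 28.47
eef_pos: [0.4493, 0.0079, 0.0267]
orientation: [-179.9, -0.1, -45.0]
contact_force: [-4.0, 0.5, 11.5]
gripper_width: 0.667
```

```bash
python3 - <<'E'
from h import *
A=lambda q:[[200+u/3,60+v/3] for u,v in q]
plan(.66,.06,.06,-45)
# tote from initial top picture
im=cv2.imread("pics/top0.png");f,_=grab("top")
m=(im.max(2)>95).astype(np.uint8);m[:135]=0;m[185:]=0;m[:,:345]=0;m[:,:]=m;m[:,400:]=0
ys,xs=np.nonzero(m)
for n,q in(("near",[(u,ys[xs==u].max()) for u in range(358,390)]),("far",[(u,ys[xs==u].min()) for u in range(358,390)]),("L",[(xs[ys==v].min(),v) for v in range(150,168)]),("R",[(xs[ys==v].max(),v) for v in range(150,168)])):
    P=ray(f,np.array(q),.06)[:,:2];l=cv2.fitLine(P.astype(np.float32),cv2.DIST_HUBER,0,.01,.01).ravel();print(n,np.median(P,0).round(4),np.degrees(np.arctan2(l[1],l[0])).round(1))
E
```

```text
units [ 4.48 -7.44 -1.33] turn -0.01 t 28.47 f [-4.   0.5 11.5] w 0.667 pos [0.4493 0.0079 0.0267] yaw [-1.799e+02 -1.000e-01 -4.500e+01]
near [ 0.6089 -0.1992] 88.2
far [ 0.7058 -0.1991] -89.1
L [ 0.6558 -0.1286] -4.6
R [ 0.658  -0.2666] -0.3
```

>>> {"method": "drive_tool", "body": {
  "steps": [
    [[0, 0, -0.5], [0, 0, 0]],
    [[0, 0, -1], [0, 0, 0]],
    [[0.4, -0.65, -1], [0, 0, 0]],
    [[0.58, -0.95, 0], [0, 0, 0]],
    [[0.58, -0.95, 0], [0, 0, 0]],
    [[0.58, -0.95, 0], [0, 0, 0]],
    [[0.58, -0.95, 0], [0, 0, 0]],
    [[0.58, -0.95, 0], [0, 0, 0]]
  ]
}}

```text
time: 29.18
eef_pos: [0.6038, 0.0454, 0.0883]
orientation: [-180.0, -0.0, -45.0]
contact_force: [0.0, -1.2, -2.2]
gripper_width: 0.665
```

>>> {"method": "drive_tool", "body": {
  "steps": [
    [[0.58, -0.95, 0], [0, 0, 0]],
    [[0.4, -0.65, 0], [0, 0, 0]],
    [[0.2, -0.3, 0], [0, 0, 0]],
    [[0, 0, 0], [0, 0, 0]],
    [[0, 0, 0], [0, 0, 0]]
  ]
}}

```text
time: 29.6
eef_pos: [0.6565, 0.0575, 0.0878]
orientation: [180.0, 0.0, -45.0]
contact_force: [-0.6, -0.1, -2.7]
gripper_width: 0.663
```

```bash
python3 - <<'E'
from h import *
plan(.657,.0575,.0267,-45)
E
```

```text
units [ 0.02 -0.01  2.44] turn -0.01 t 29.6 f [-0.6 -0.1 -2.7] w 0.663 pos [0.6565 0.0575 0.0878] yaw [180.   0. -45.]
```

>>> {"method": "drive_tool", "body": {
  "steps": [
    [[0.02, 0, 0.5], [0, 0, 0]],
    [[0, 0, 0.8], [0, 0, 0]],
    [[0, 0, 0.6], [0, 0, 0]],
    [[0, 0, 0.3], [0, 0, 0]],
    [[0, 0, 0.1], [0, 0, 0]],
    [[0, 0, 0], [0, 0, 0]],
    [[0, 0, 0], [0, 0, 0]]
  ]
}}

```text
time: 30.18
eef_pos: [0.6576, 0.0572, 0.0314]
orientation: [-180.0, -0.0, -45.1]
contact_force: [0.0, -0.6, -2.5]
gripper_width: 0.666
```

>>> {"method": "drive_tool", "body": {
  "steps": [
    [[0, 0, 0.06], [0, 0, 0]],
    [[0, 0, 0.03], [0, 0, 0]],
    [[0, 0, 0], [0, 0, 0]]
  ]
}}

```text
time: 30.43
eef_pos: [0.6575, 0.0573, 0.0286]
orientation: [-180.0, -0.0, -45.1]
contact_force: [-0.5, 0.1, -2.8]
gripper_width: 0.67
```

>>> {"method": "drive_tool", "body": {
  "steps": [
    [[0, 0, 0.05], [0, 0, 0]],
    [[0, 0, 0.03], [0, 0, 0]],
    [[0, 0, 0], [0, 0, 0]]
  ]
}}

```text
time: 30.68
eef_pos: [0.6575, 0.0573, 0.0268]
orientation: [-180.0, -0.0, -45.1]
contact_force: [-2.3, -0.2, 4.3]
gripper_width: 0.668
```

>>> {"method": "drive_tool", "body": {
  "steps": [
    [[0, 0, 0], [0, 0, 0]],
    [[0, 0, 0], [0, 0, 0]],
    [[0, 0, 0], [0, 0, 0]],
    [[0, 0, 0], [0, 0, 0]],
    [[0, 0, 0], [0, 0, 0]],
    [[0, 0, -0.5], [0, 0, 0]],
    [[0, 0, -1], [0, 0, 0]],
    [[0, 0, -1], [0, 0, 0]]
  ],
  "fingers": 0
}}

```text
time: 31.35
eef_pos: [0.657, 0.0573, 0.0898]
orientation: [179.9, 0.1, -45.1]
contact_force: [0.7, -0.6, 0.5]
gripper_width: 0.999
```

>>> {"method": "drive_tool", "body": {
  "steps": [
    [[0, 0, -1], [0, 0, 0]],
    [[0, 0, -1], [0, 0, 0]],
    [[0, 0, -1], [0, 0, 0]],
    [[0, 0, -1], [0, 0, -1]],
    [[0, 0, -1], [0, 0, -1]],
    [[0, 0, -1], [0, 0, -1]],
    [[0, 0, -0.5], [0, 0, -1]],
    [[0, 0, 0], [0, 0, -1]]
  ]
}}

```text
time: 32.02
eef_pos: [0.658, 0.0572, 0.2563]
orientation: [-179.9, -0.3, -19.8]
contact_force: [-0.1, -0.7, -0.7]
gripper_width: 1.0
```

>>> {"method": "drive_tool", "body": {
  "steps": [
    [[0, 0, 0], [0, 0, -1]],
    [[0, 0, 0], [0, 0, -1]],
    [[0, 0, 0], [0, 0, -1]],
    [[0, 0, 0], [0, 0, -1]],
    [[0, 0, 0], [0, 0, 0]],
    [[0, 0, 0], [0, 0, 0]]
  ]
}}

```text
time: 32.52
eef_pos: [0.6573, 0.0573, 0.2521]
orientation: [-180.0, -0.0, -0.2]
contact_force: [0.7, 0.5, 0.1]
gripper_width: 0.997
```

```bash
python3 - <<'E'
from h import *
plan(.3896,.3459,.22,0)
f,im=grab("wrist","w11")
E
```

```text
units [-10.75 -11.51   1.28] turn -0.04 t 32.52 f [0.7 0.5 0.1] w 0.997 pos [0.6573 0.0573 0.2521] yaw [-180.    -0.    -0.2]
```

View pics/w11.png

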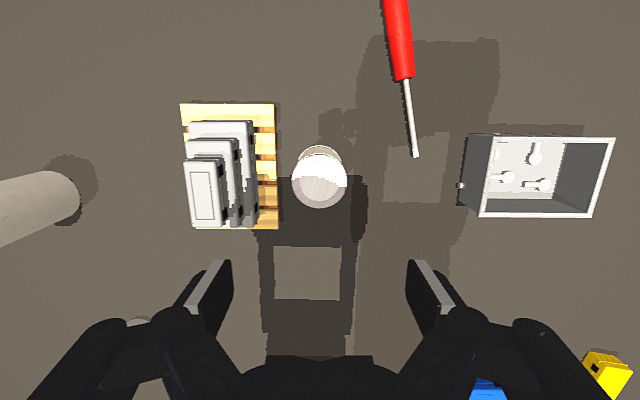

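Now I measure the can's gap. Skid right edge runs (277,104)–(278,229), the can's lid is centred at (319.5,181.5), and the tote rim corners are (487,135), (615,138), (592,217) and (478,217).

```bash
python3 - <<'E'
from h import *
f,im=grab("wrist")
print("skid edge",ray(f,[[277,104],[278,229]],.022).round(4),"can L,R,T,B",ray(f,[[292,181],[347.5,181],[319.5,155],[319.5,208.5]],.08).round(4))
print("tote",case(f,[[487,135],[615,138],[592,217],[478,217]],.06))
b=case(f,[[181,103],[275,103],[278,229],[192,228]],.022);print("skid",b)
E
```

```text
skid edge [[0.7359 0.1065 0.022 ]
 [0.5766 0.1129 0.022 ]] can L,R,T,B [[0.6572 0.0865 0.08  ]
 [0.6569 0.0269 0.08  ]
 [0.685  0.0568 0.08  ]
 [0.6258 0.0571 0.08  ]]
tote (array([ 0.6538, -0.1974]), np.float64(0.094), np.float64(0.1379), np.float64(1.8))
skid (array([0.6574, 0.1672]), np.float64(0.1598), np.float64(0.1128), np.float64(-2.3))
```

>>> {"method": "drive_tool", "body": {
  "steps": [
    [[-0.9, -0.96, 0], [0, 0, 0]],
    [[-0.9, -0.96, 0], [0, 0, 0]],
    [[-0.9, -0.96, 0], [0, 0, 0]],
    [[-0.9, -0.96, 0], [0, 0, 0]],
    [[-0.9, -0.96, 0], [0, 0, 0]],
    [[-0.9, -0.96, 0], [0, 0, 0]],
    [[-0.9, -0.96, 0], [0, 0, 0]],
    [[-0.9, -0.96, 0], [0, 0, 0]]
  ]
}}

```text
time: 33.28
eef_pos: [0.4763, 0.2503, 0.2517]
orientation: [-180.0, -0.0, -0.2]
contact_force: [0.7, 1.3, 0.2]
gripper_width: 1.0
```

>>> {"method": "drive_tool", "body": {
  "steps": [
    [[-0.9, -0.96, 0], [0, 0, 0]],
    [[-0.9, -0.96, 0.2], [0, 0, 0]],
    [[-0.9, -0.96, 0.5], [0, 0, 0]],
    [[-0.85, -0.95, 0.6], [0, 0, 0]],
    [[0, 0, 0], [0, 0, 0]],
    [[0, 0, 0], [0, 0, 0]]
  ]
}}

```text
time: 33.78
eef_pos: [0.3877, 0.3461, 0.2186]
orientation: [180.0, 0.0, -0.0]
contact_force: [0.2, -0.2, -0.6]
gripper_width: 0.996
```

```bash
python3 - <<'E'
from h import *
f,im=grab("wrist","w12")
print(proj(f,[[.3896,.3459,.03]]))
g=cv2.cvtColor(im,cv2.COLOR_BGR2GRAY)
m=(im.min(2)>125).astype(np.uint8);m[:100]=0;m[260:]=0;m[:,:240]=0;m[:,400:]=0
m=cv2.morphologyEx(m,cv2.MORPH_CLOSE,np.ones((5,5)))
cs,_=cv2.findContours(m,0,1)
for c in sorted(cs,key=cv2.contourArea)[-2:]:
    (u,v),r=cv2.minEnclosingCircle(c);print(u,v,r,cv2.boundingRect(c),ray(f,[u,v],.03))
plan(.3896,.3459,.008,0)
E
```

```text
[[319.29305997 175.38204605]]
319.76922607421875 175.7948760986328 27.216100692749023 (294, 149, 53, 55) [[0.3891246  0.34536472 0.03      ]]
units [ 0.03 -0.02  8.45] turn -0.01 t 33.83 f [0.2 0.2 0.6] w 1.003 pos [0.3888 0.3455 0.2191] yaw [ 1.8e+02 -0.0e+00 -1.0e-01]
```

View pics/w12.png

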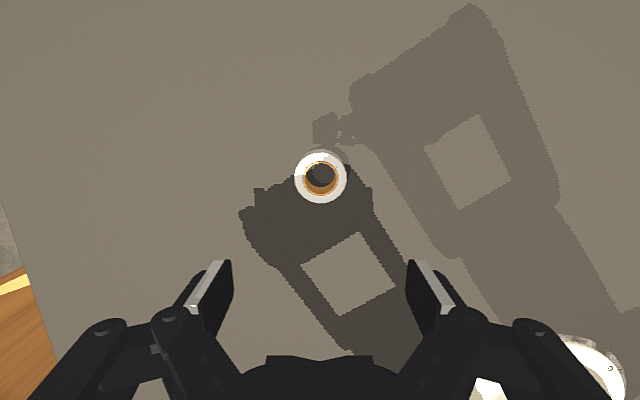

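The tape is centred at (320,176), which maps to (0.389,0.345), directly under the tool. I'll descend and grip.

>>> {"method": "drive_tool", "body": {
  "steps": [
    [[0.02, 0, 0.8], [0, 0, 0]],
    [[0, 0, 1], [0, 0, 0]],
    [[0, 0, 1], [0, 0, 0]],
    [[0, 0, 1], [0, 0, 0]],
    [[0, 0, 1], [0, 0, 0]],
    [[0, 0, 1], [0, 0, 0]],
    [[0, 0, 1], [0, 0, 0]],
    [[0, 0, 1], [0, 0, 0]]
  ]
}}

```text
time: 34.5
eef_pos: [0.3908, 0.3446, 0.0234]
orientation: [-180.0, -0.1, -0.2]
contact_force: [-0.0, -0.7, 0.0]
gripper_width: 1.001
```

>>> {"method": "drive_tool", "body": {
  "steps": [
    [[0, 0, 0.5], [0, 0, 0]],
    [[0, 0, 0.25], [0, 0, 0]],
    [[0, 0, 0.08], [0, 0, 0]],
    [[0, 0, 0], [0, 0, 0]],
    [[0, 0, 0], [0, 0, 0]]
  ]
}}

```text
time: 34.92
eef_pos: [0.3903, 0.3455, 0.0042]
orientation: [-179.9, -0.1, -0.1]
contact_force: [0.4, -0.1, 0.4]
gripper_width: 1.0
```

>>> {"method": "drive_tool", "body": {
  "steps": [
    [[0, 0, 0], [0, 0, 0]],
    [[0, 0, 0], [0, 0, 0]],
    [[0, 0, 0], [0, 0, 0]],
    [[0, 0, 0], [0, 0, 0]],
    [[0, 0, 0], [0, 0, 0]],
    [[0, 0, 0], [0, 0, 0]],
    [[0, 0, 0], [0, 0, 0]],
    [[0, 0, 0], [0, 0, 0]]
  ],
  "fingers": 255
}}

```text
time: 35.58
eef_pos: [0.3899, 0.3456, 0.0046]
orientation: [-180.0, -0.1, -0.0]
contact_force: [-3.7, -4.2, 17.1]
gripper_width: 0.688
```

>>> {"method": "drive_tool", "body": {
  "steps": [
    [[0, 0, -0.5], [0, 0, 0]],
    [[0, 0, -1], [0, 0, 0]],
    [[0, 0, -1], [0, 0, 0]],
    [[0.1, 0.4, -1], [0, 0, 0]],
    [[0.3, 0.98, -0.5], [0, 0, 0]],
    [[0.3, 0.98, 0], [0, 0, 0]],
    [[0.3, 0.98, 0], [0, 0, 0]],
    [[0.3, 0.98, 0], [0, 0, 0]]
  ]
}}

```text
time: 36.25
eef_pos: [0.4221, 0.2363, 0.1038]
orientation: [-180.0, -0.1, -0.0]
contact_force: [-0.1, 0.2, -1.4]
gripper_width: 0.685
```

>>> {"method": "drive_tool", "body": {
  "steps": [
    [[0.3, 0.98, 0], [0, 0, 0]],
    [[0.3, 0.98, 0], [0, 0, 0]],
    [[0.3, 0.98, 0], [0, 0, 0]],
    [[0.3, 0.98, 0], [0, 0, 0]],
    [[0.3, 0.98, 0], [0, 0, 0]],
    [[0.3, 0.98, 0], [0, 0, 0]],
    [[0.3, 0.98, 0], [0, 0, 0]],
    [[0.3, 0.98, 0], [0, 0, 0]]
  ]
}}

```text
time: 36.92
eef_pos: [0.4818, 0.04, 0.1035]
orientation: [-180.0, -0.0, -0.1]
contact_force: [1.1, 0.8, -1.0]
gripper_width: 0.683
```

>>> {"method": "drive_tool", "body": {
  "steps": [
    [[0.3, 0.98, 0], [0, 0, 0]],
    [[0.3, 0.98, 0], [0, 0, 0]],
    [[0.3, 0.98, 0], [0, 0, 0]],
    [[0.3, 0.98, 0], [0, 0, 0]],
    [[0.3, 0.98, 0], [0, 0, 0]],
    [[0.3, 0.98, 0], [0, 0, 0]],
    [[0.3, 0.98, 0], [0, 0, 0]],
    [[0.3, 0.98, 0], [0, 0, 0]]
  ]
}}

```text
time: 37.58
eef_pos: [0.5417, -0.1561, 0.1034]
orientation: [180.0, -0.0, -0.1]
contact_force: [0.8, -0.1, -1.1]
gripper_width: 0.69
```

>>> {"method": "drive_tool", "body": {
  "steps": [
    [[0.3, 0.8, 0], [0, 0, 0]],
    [[0.1, 0.3, 0], [0, 0, 0]],
    [[0, 0, 0], [0, 0, 0]],
    [[0, 0, 0], [0, 0, 0]]
  ]
}}

```text
time: 37.92
eef_pos: [0.5511, -0.182, 0.103]
orientation: [-180.0, 0.0, -0.1]
contact_force: [0.0, 0.9, -1.1]
gripper_width: 0.685
```

```bash
python3 - <<'E'
from h import *
f,im=grab("wrist","w13")
plan(.552,-.196,.0046,-.5)
print(proj(f,[[.611,-.132,.06],[.611,-.262,.06],[.701,-.132,.06],[.701,-.262,.06]]).round(1))
# tote rim: bright blob
m=(im.min(2)>150).astype(np.uint8);cs,_=cv2.findContours(m,0,1)
for c in sorted(cs,key=cv2.contourArea)[-4:]:print(cv2.boundingRect(c),cv2.contourArea(c))
E
```

```text
units [0.04 0.58 3.94] turn 0.09 t 37.97 f [-0.3 -0.6 -1.3] w 0.685 pos [ 0.5511 -0.1815  0.1031] yaw [-180.    0.   -0.]
[[236.6 136.6]
 [451.7 136.2]
 [221.1 -42.7]
 [475.6 -43.4]]
(131, 0, 24, 42) 329.0
(293, 323, 74, 22) 884.0
(226, 0, 253, 145) 4701.0
(257, 2, 171, 126) 17808.5
```

```bash
python3 - <<'E'
from h import *
f,im=grab("wrist")
m=(im.min(2)>150).astype(np.uint8);n,l,st,c=cv2.connectedComponentsWithStats(m)
i=[k for k in range(1,n) if st[k,0]>=220 and st[k,2]>240][0];ys,xs=np.nonzero(l==i)
q=np.array([(u,ys[xs==u].max()+1) for u in range(245,450,5)]);print(q[::6].tolist())
P=ray(f,q,.06);print(P[::8].round(4),np.polyfit(P[:,1],P[:,0],1))
for v in(100,130,136):print(v,xs[ys==v].min(),xs[ys==v].max()+1,ray(f,[[xs[ys==v].min(),v],[xs[ys==v].max()+1,v]],.06)[:,:2].round(4))
E
```

```text
[[245, 143], [275, 143], [305, 143], [335, 144], [365, 144], [395, 144], [425, 144]]
[[ 0.6071 -0.1363  0.06  ]
 [ 0.6071 -0.1606  0.06  ]
 [ 0.607  -0.185   0.06  ]
 [ 0.6064 -0.2094  0.06  ]
 [ 0.6064 -0.2337  0.06  ]
 [ 0.6057 -0.2582  0.06  ]] [0.01040848 0.60867669]
100 234 464 [[ 0.6319 -0.1318]
 [ 0.6317 -0.2659]]
130 237 460 [[ 0.6148 -0.1321]
 [ 0.6146 -0.266 ]]
136 237 459 [[ 0.6113 -0.1318]
 [ 0.6111 -0.2659]]
```

>>> {"method": "drive_tool", "body": {
  "steps": [
    [[-0.03, 0.34, 0.2], [0, 0, 0]],
    [[0, 0.3, 0.7], [0, 0, 0]],
    [[0, 0, 0.9], [0, 0, 0]],
    [[0, 0, 0.9], [0, 0, 0]],
    [[0, 0, 0.6], [0, 0, 0]],
    [[0, 0, 0.4], [0, 0, 0]],
    [[0, 0, 0.1], [0, 0, 0]],
    [[0, 0, 0], [0, 0, 0]]
  ]
}}

```text
time: 38.68
eef_pos: [0.5505, -0.1982, 0.0078]
orientation: [-180.0, 0.0, -0.0]
contact_force: [-0.2, 0.6, -1.3]
gripper_width: 0.686
```

>>> {"method": "drive_tool", "body": {
  "steps": [
    [[0, 0, 0.06], [0, 0, 0]],
    [[0, 0, 0.03], [0, 0, 0]],
    [[0, 0, 0], [0, 0, 0]]
  ]
}}

```text
time: 38.93
eef_pos: [0.551, -0.1985, 0.0065]
orientation: [180.0, -0.1, -0.1]
contact_force: [-0.7, 0.5, -0.8]
gripper_width: 0.688
```

>>> {"method": "drive_tool", "body": {
  "steps": [
    [[0, 0, 0.05], [0, 0, 0]],
    [[0, 0, 0.03], [0, 0, 0]],
    [[0, 0, 0], [0, 0, 0]]
  ]
}}

```text
time: 39.18
eef_pos: [0.5509, -0.1985, 0.0047]
orientation: [180.0, -0.1, -0.1]
contact_force: [-2.0, 1.5, 8.1]
gripper_width: 0.689
```

Contact. I release, rise, retreat clear towards the robot and take the check view from overhead.

>>> {"method": "drive_tool", "body": {
  "steps": [
    [[0, 0, 0], [0, 0, 0]],
    [[0, 0, 0], [0, 0, 0]],
    [[0, 0, 0], [0, 0, 0]],
    [[0, 0, 0], [0, 0, 0]],
    [[0, 0, 0], [0, 0, 0]],
    [[0, 0, -0.5], [0, 0, 0]],
    [[0, 0, -1], [0, 0, 0]],
    [[0, 0, -1], [0, 0, 0]]
  ],
  "fingers": 0
}}

```text
time: 39.85
eef_pos: [0.5502, -0.1981, 0.0673]
orientation: [-180.0, 0.1, -0.1]
contact_force: [0.8, -0.5, 0.4]
gripper_width: 1.0
```

>>> {"method": "drive_tool", "body": {
  "steps": [
    [[0, 0, -1], [0, 0, 0]],
    [[0, 0, -1], [0, 0, 0]],
    [[0, 0, -1], [0, 0, 0]],
    [[0, 0, -1], [0, 0, 0]],
    [[0, 0, -1], [0, 0, 0]],
    [[0, 0, -1], [0, 0, 0]],
    [[0, 0, -0.5], [0, 0, 0]],
    [[0, 0, 0], [0, 0, 0]]
  ]
}}

```text
time: 40.52
eef_pos: [0.5513, -0.1987, 0.2325]
orientation: [179.9, -0.2, -0.1]
contact_force: [0.2, 0.1, 0.8]
gripper_width: 1.0
```

```bash
python3 - <<'E'
from h import *
f,im=grab("wrist","w14")
plan(.4,-.45,.25,0)
m=(im.min(2)>150).astype(np.uint8);n,l,st,c=cv2.connectedComponentsWithStats(m)
print(st[st[:,4]>200].tolist())
print(proj(f,[[.5495,-.198,.03],[.6095,-.198,.06]]).round(1))
E
```

```text
units [-6.03 10.07 -0.79] turn -0.01 t 40.57 f [-0.1 -0.8  0.2] w 1.001 pos [ 0.5509 -0.1985  0.2302] yaw [ 1.799e+02 -1.000e-01 -1.000e-01]
[[0, 0, 640, 400, 236859], [174, 0, 27, 66, 358], [247, 23, 146, 106, 3104], [0, 32, 71, 79, 3938], [510, 45, 85, 46, 1962], [265, 47, 108, 74, 7216], [544, 82, 17, 154, 902], [0, 131, 49, 13, 236], [0, 146, 52, 7, 323], [295, 154, 49, 34, 568]]
[[318.2 176.6]
 [318.1 125.6]]
```

>>> {"method": "drive_tool", "body": {
  "steps": [
    [[-0.6, 0.95, 0], [0, 0, 0]],
    [[-0.6, 0.95, 0], [0, 0, 0]],
    [[-0.6, 0.95, 0], [0, 0, 0]],
    [[-0.6, 0.95, 0], [0, 0, 0]],
    [[-0.6, 0.95, 0], [0, 0, 0]],
    [[-0.6, 0.95, 0], [0, 0, 0]],
    [[-0.6, 0.95, 0], [0, 0, 0]],
    [[-0.6, 0.95, 0], [0, 0, 0]]
  ]
}}

```text
time: 41.23
eef_pos: [0.4292, -0.3889, 0.2273]
orientation: [-179.9, 0.1, -0.1]
contact_force: [-0.2, 0.4, 0.4]
gripper_width: 1.0
```

>>> {"method": "drive_tool", "body": {
  "steps": [
    [[-0.6, 0.95, 0], [0, 0, 0]],
    [[-0.6, 0.95, 0], [0, 0, 0]],
    [[0, 0, 0], [0, 0, 0]],
    [[0, 0, 0], [0, 0, 0]]
  ]
}}

```text
time: 41.57
eef_pos: [0.3993, -0.4363, 0.2271]
orientation: [-179.9, 0.1, -0.2]
contact_force: [0.0, -0.3, -1.0]
gripper_width: 0.999
```

```bash
python3 - <<'E'
from m import *
f,im=grab("top","top15")
H={"skid":((250,163),.022),"tote":((373,160),.06),"can":proj(f,[[.657,.0575,.08]])[0],"tape":proj(f,[[.55,-.198,.03]])[0],"small":proj(f,[[.657,.1675,.124]])[0]}
H["can"]=(H["can"],.08);H["tape"]=(H["tape"],.03);H.pop("small")
for k,v in blobs(f,im,H).items():print(k,np.round(v[:5],1))
fw,_=grab("scene","scene15")
a=cv2.resize(im[110:270,220:440],(770,560),interpolation=cv2.INTER_CUBIC);w=cv2.imread("pics/w14.png")[60:300,120:520]
cv2.imwrite("pics/last.png",np.vstack([np.hstack([cv2.resize(w,(400,240)),cv2.resize(cv2.imread("pics/scene15.png")[120:340,80:480],(400,240))]),cv2.resize(im[120:240,220:440],(800,360))[:360]]))
print(manip.get_state()["contact_force"].round(1))
E
```

```text
skid [660.  169.9 169.  118.3  -0.7]
tote [ 657.2 -194.4  147.2  101.    89.7]
can [655.4  59.2  70.8  68.3 -43. ]
tape [ 550.3 -197.7   64.9   63.9  -44.2]
[0.7 0.5 0.9]
```

View pics/last.png

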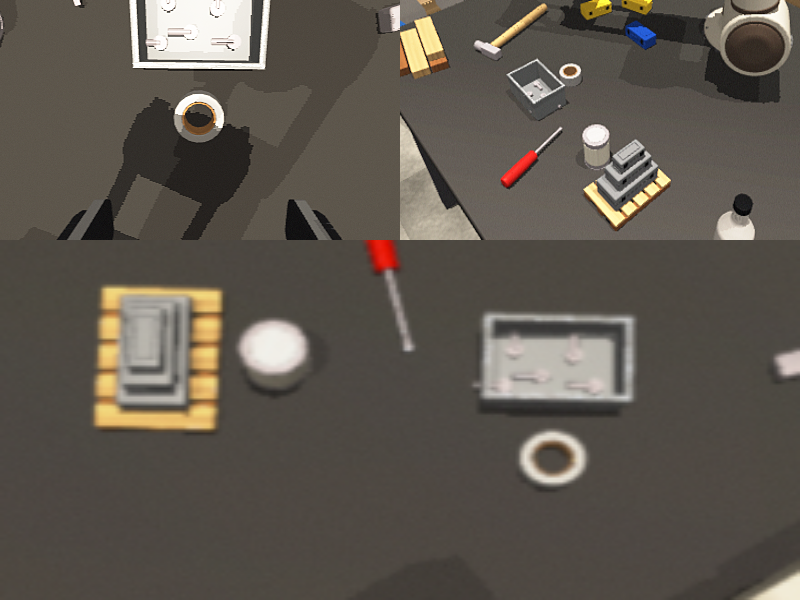

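The last view shows the stack square on the skid (about (155,355) in the lower panel), the can standing at (274,355) between skid and tote, and the tape flat at (552,458) opposite the middle of the tote's front wall. Nothing else has moved and the arm is clear, so I hand in.

```bash
python3 -c "
from bench import manip
print(manip.sign_off(), manip.get_state()['time'])"
```

```text
the job is handed in; nothing more can be done
the job is handed in; nothing more can be done
```

The service kit is set out and handed in after about 42 s of robot time. The large, medium and small cases went onto the skid in that order, then the can beside the skid and the tape in front of the tote.

- **Stack:** with two cases on, the wrist view put the large and medium cases within about 1–2 mm and 1° of the skid's centre line. The small case I lined up to within about 1 mm before lowering it. Afterwards I checked it only by eye, and it looked square.
- **Can:** the gap to the skid's long edge is about 24–25 mm, and the can stands opposite the middle of that edge.
- **Tape:** it lies flat, about 29–30 mm from the tote wall and centred on it to about 1 mm in the wrist view. The top-view outline gave 3 mm off centre, but a bolt or similar bump on the tote's left side stretched that outline, so I trusted the wrist view.
- **Disagreements:** the two cameras differed by 2–3 mm on where the skid and tote are, and I used values in between. One very slanted wrist view gave the skid a turn of -2.3° and the tote +1.8°. Views from straight above gave about -0.5° for both, and I used those.
- **Left alone:** the flask, screwdriver, hammer and the blue and yellow look-alikes were not touched. Contact forces between moves stayed below 20 N, and the arm was clear at hand-in.

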